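# Change the soap press over to the round die

## Task

Change the soap press over to the round soap: lift the white round die plate level out of the rack by its die block, set it down on the outer end of the press bed and let go, then take it by its black tail lug and nudge it in under the turret, without ramming it, until its hole drops over the locating pin and it lies flat and straight between the guides. Also turn the stamp turret one click anticlockwise (seen from above), so that the round stamp clicks in above the die. Leave the square die plate and the other things alone.

Things in the scene. Friction and masses are not known exactly. Their poses are not given: they have to be found in the camera images.
- press: Fixed grey hand press. Origin: on the table under its post axis; z up, y out along the bed, x across it (y roughly to the robot's right, x towards the robot). Bed top 16 mm above the table, x -60..60, y -75..255 mm. Two guide strips 8 mm high, inner faces at x = -41.5 and 41.5 mm (6.5 mm play each side of a die plate), y 25..118 mm, flared to 137 mm. Post foot 40 mm across.
- landing (a point): Point on the bed top, middle line, 180 mm out (y) from the post axis: set the die plate down with its die block over it, clear of the turret arms, which end 118 mm from the post axis (underside 115 mm above the table, stamps hanging to 86 mm).
- pin_slot (a point): Middle of the slot of the locating pin, on the bed top, 61 mm out (y) from the post axis, hidden under the turret. The pin, 11 mm thick, polished, round-topped, 5 mm high, is clamped somewhere within 7 mm of here along y and 5 mm along x; its true place is not reported and must be felt for, pushing lightly (under 30 N; sliding alone drags up to 10 N). Keep the plate's nose 21 mm or more from the post axis.
- turret (a joint): Four-armed stamp turret turning freely on the post; the value (rad) grows anticlockwise seen from above. A spring plunger clicks it home every 1.571 rad (up to 0.3 N m to turn past). Near 0 at the start: the round stamp's arm points to the press's x, towards the robot, the square stamp's arm out over the bed; at 1.571 the round stamp is over the bed.
- round_knob (a point): Centre of the black upright palm knob (19 mm diameter, 127 to 157 mm above the table; this point at 142 mm) on the arm of the round stamp (brass disc under the knob, 42 mm brass disc under the arm), 100 mm from the post axis. Turns with the turret; can be taken from above and swung round the post.
- die_round: Loose 0.4 kg aluminium die plate, white 56 x 56 mm die block with a round cavity. Origin: underside, below the block; z up, y to the tail. Plate 12 thick, 70 wide (x), y -68..45; block z 12..38; then a 14 wide bar to y = 117 mm. Nose (-y) bevelled below, 16 long, 6 high, to ride over the pin. On the press its axes point as the press's. Underside starts 8 mm above the table.
- die_round_hole (a point): Middle of the round die plate's 13 mm through hole, at the plate's underside, at y = -40 mm of the plate.
- die_round_lug (a point): Centre of the round die plate's black tail lug, at y = 105 mm and z = 23 mm of the plate; the lug is 12 mm across (x), 24 mm long (y), from z = 12 to 34 mm.
- die_square: The other die plate, of the same make but with a black block and a square cavity, in the other bay; stays where it is.
- rack: Fixed wooden rack: board 226 x 210 x 8 mm, two bays 110 mm apart in x, plates lying along its axes. Origin: on the table, midway below the two die blocks. At each tail a fork as high as the lug leaves it 3 mm on both sides, so the lug cannot be taken there: lift the plate by its block (across x) straight up 40 mm or more before moving off.
- soap_pink: Pink cloud-shaped soap, 68 mm across and 35 mm high, origin under its middle; stays.
- soap_heart: Grey fluted heart-shaped soap, 57 x 65 mm and 37 mm high, origin under its middle; stays.
- dial_timer: White dial timer with a red grip, 61 mm across and 42 mm high, origin under its middle; stays.
- soap_dahlia_00: Olive dahlia-shaped soap, 75 mm across and 35 mm high, origin under its middle; stays.

How it is judged:
On the way, in this order (a step that is already met when the one before it is completed fails the run):
1. the round die plate lies on the outer part of the bed, short of the pin, let go (y of die_round in the frame of press between 0.125 and 0.245 m and x of die_round in the frame of press between -0.04 and 0.04 m and z of die_round in the frame of press between 0.013 and 0.026 m and angle between die_round's own z axis and vertical below 0.1 rad and contact force between die_round and the fingers below 0.05 N), for 0.1 s.
2. the round die plate lies flat at the inner end of the bed with the pin in its hole (y of die_round_hole in the frame of press between 0.05 and 0.072 m and z of die_round_hole in the frame of press below 0.018 m and angle between die_round's own z axis and vertical below 0.02 rad), for 0.2 s.
At the end, for the whole second after the job is handed in: Round die plate at rest, flat on the bed (hole underside within 2 mm of it, tilt < 0.02 rad), hole over the pin (50-72 mm from the post axis, within 7.5 mm of the middle line), along the bed within 0.1 rad; turret at rest at 1.571 +- 0.1 rad; square die plate within 15 mm of its start (all of step 2 and x of die_round_hole in the frame of press between -0.0075 and 0.0075 m and z of die_round_hole in the frame of press above 0.013 m and angle between the y axis of die_round and the y axis of press, either way round below 0.1 rad and linear speed of die_round below 0.01 m/s and value of joint turret between 1.47 and 1.67 rad and velocity of joint turret between -0.05 and 0.05 rad/s and distance of die_square from where it was at the start of the episode below 0.015 m); the robot touches nothing.
It fails at once if the square die plate is displaced by more than 15 mm (distance of die_square from where it was at the start of the episode above 0.015 m).
It fails at once if the round die plate is tipped by more than 0.5 rad (it is to be carried level) (angle between die_round's own z axis and vertical above 0.5 rad).
It fails at once if while it is nudged in under the turret, the round die plate is rammed against the press or its pin with over 60 N (contact force between die_round and press above 60 N and y of die_round_hole in the frame of press below 0.1 m).
It fails at once if the timer or a soap is moved by more than 30 mm (distance of any of dial_timer, soap_pink, soap_heart, soap_dahlia_00 from where it was at the start of the episode above 0.03 m).
It also fails if it takes over 67 s, if anything falls off the work surface, if the arm or the gripper's body presses on something with over 40 N, if the wrist force passes 120 N, or if a joint passes its speed limit or range.

## Robot

A 6-joint arm with a two-finger parallel gripper is mounted at the origin on a cart in front of the work surface, level with it; the furniture and walls round the work are solid. World frame = base frame: x ahead of the robot, y to its left, z up, the work surface at z = 0. Lengths are in m, angles in rad, forces in N, time in s.
With the tool pointing down it reaches from about 0.425 to 1.125 m from the base axis. Payload 14.9 kg.
Tool frame: the origin (TCP) lies midway between the tips of the shut fingers; the grasp point (between the pads) lies 19 mm behind it; x points along the fingers, y is the direction in which the jaws open and shut, and the axes are right-handed (so a half turn about x gives the same grasp; the last joint's range is limited). The gripper opens to 91 mm and grips with 3 to 60 N. Pads are 32 mm wide; open, the fingers measure 118 mm over their backs; the gripper's body (76 mm by 178 mm) begins 60 mm behind the grasp point.
Start: joints at [-1.138, 0.379, 1.734, -0, 1.028, -0.033], TCP at [0.314, -0.625, 0.214] pointing down, gripper open.
Joint ranges: [-2.77, 2.77], [-0.74, 2.19], [0, 2.66], [-1.06, 4.2], [0.31, 2.87], [-3.08, 3.08]. Speed limits (rad/s): [1.89, 1.89, 2.39, 3.14, 3.14, 3.14].

## Interface

Orientations are given as a unit quaternion [w, x, y, z].
In Python, from workcell import env gives the robot as it stands.
- The arm moves only by the tool move_arm, never from a script. Its argument "motion" is a list of rows, each a list of 2 entries, a list of its own where there are three numbers: the shift along the tool's x, y, z in cm, then the turn about the tool's x in degrees. In form: [[[tx, ty, tz], twist], ...]. A call has 1 to 12 rows; each row shifts and turns the commanded pose from where the row before left it, along the tool's axes as they then stand; what a row does not reach is not made up. A row lasts 1/12 s, in which the tool goes at most 41.7 mm and 7.16 degrees, less where a joint would pass 70% of its speed; a pose out of reach is approached as far as the arm can. A call is refused whole if a number of a shift passes 4.17 or a number of a turn 7.16, either way. A call with a gripper value outside its range is refused whole. "hand" is the opening, from 0 (shut) to 1 (fully open), set as the call begins (left out, the last holds). The fingers move at their own pace and stop on an object; "squeeze" is the grip in N (left out, the last holds). Time passes only in rows, so rows that do not move let the fingers close. It gives the time, the measured TCP pose, the force and the opening at its end, in the units of the state.
- env.observe(): the state, without advancing time (a new reading comes with each control period).
- env.get_image(name): name is "side" or "top"; returns a dict with "color" (420x560x3 uint8, red, green, blue), "fx", "fy", "cx", "cy" (pixels), "k1" (the pictures are not rectified: a ray, as slopes to the right and down, at radius r is drawn at 1 + k1 r^2 times it, then the intrinsics apply), "xyz" and "attitude" of the camera in the world. Camera axes: x right, y up, looking along -z (the intrinsics and any distortion apply to the point x, -y, -z); pixel columns grow to the right and rows downward; lengths in m; the calibration is good to about 2 mm. A picture is of the moment at which its call begins. There is no depth.
- env.finish_job(): hands the job in, once; it reports no verdict.
The state is a dict: "time": time; "qpos": joint angles; "joint_vel": joint speeds; "joint_torque": joint torques, N m; "ee_pos": TCP position; "tcp_rot": TCP orientation; "ft_force": force on the tool from outside, world axes, zero at the start; "moment": the same for the moment, N m; "gripper_width": finger opening in m.
Only numpy, scipy, OpenCV 4.12 (cv2) and the standard library are available. Lean on these libraries where they do the work, as an engineer would, in place of code of your own. Each camera call takes 0.05 s, during which the arm holds its last target.

## Working session

There is one attempt and no reset: what is moved stays moved. The work goes in short steps, Python scripts to look and compute and a tool call to move; the robot and the scene stay as the last step left them, time stands still between calls to the robot, and variables do not carry over. Pictures are saved under pics/ and viewed, and the job is handed in when it is done.

Besides the shell and the picture viewer there is one more tool, called after "Emit:" by a JSON object that holds its "name" and its "arguments", one argument or row to a line. move_arm: Moves the arm, as the interface text tells. Its arguments: {"type":"object","properties":{"motion":{"type":"array","items":{"type":"array"}},"hand":{"type":"number"},"squeeze":{"type":"number"}},"required":["motion"]}

```bash
ls; mkdir -p pics; python3 - <<'E'
from workcell import env
import cv2
print(env.observe())
for n in ("side","top"):
    d=env.get_image(n); cv2.imwrite(f"pics/{n}0.png",d["color"][:,:,::-1]); print(n,{k:v for k,v in d.items() if k!="color"})
E
```

```text
pics
{'time': 0.0, 'qpos': array([-1.13832275e+00,  3.79407511e-01,  1.73478309e+00, -2.95858411e-06,
        1.02848185e+00, -3.33090646e-02]), 'joint_vel': array([-1.06052684e-04,  7.04883057e-05, -1.32575473e-03,  7.36083077e-05,
       -1.44862740e-03,  1.11118813e-03]), 'joint_torque': array([ 2.02383606e-03, -7.63706875e+01, -4.34366763e+01,  6.51644776e-02,
        4.23579162e-02, -1.09209923e-04]), 'ee_pos': array([ 0.31420877, -0.62507662,  0.21328784]), 'tcp_rot': array([-0.1628209 , -0.68794035, -0.16356892,  0.68809348]), 'ft_force': array([ 0.66161582, -0.74204788, -0.55761073]), 'moment': array([-0.02666791,  0.01000792,  0.02771659]), 'gripper_width': 0.09131004949664642}
side {'fx': 416.73949613314005, 'fy': 416.73949613314005, 'cx': 276.56089039605985, 'cy': 206.49705196176248, 'k1': 0.03065420691295496, 'xyz': array([0.45114607, 0.8035516 , 0.60939708]), 'attitude': array([-0.08235729, -0.03520554,  0.50611584,  0.85780219])}
top {'fx': 417.9552129377602, 'fy': 417.9552129377602, 'cx': 283.5829117932769, 'cy': 212.85945490708409, 'k1': -0.1095886132928456, 'xyz': array([ 0.45558176, -0.07411805,  1.19081734]), 'attitude': array([-0.70084305, -0.03897073,  0.04160089,  0.71103422])}
```

View pics/side0.png

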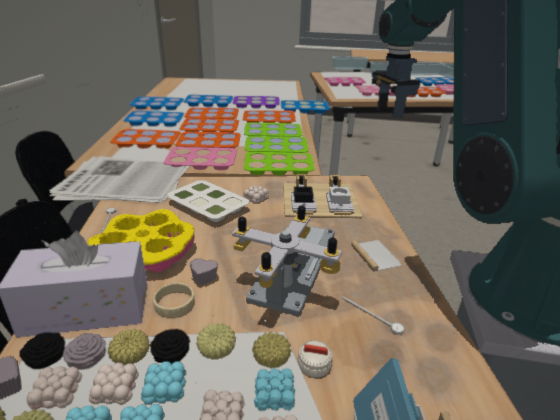

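View pics/top0.png

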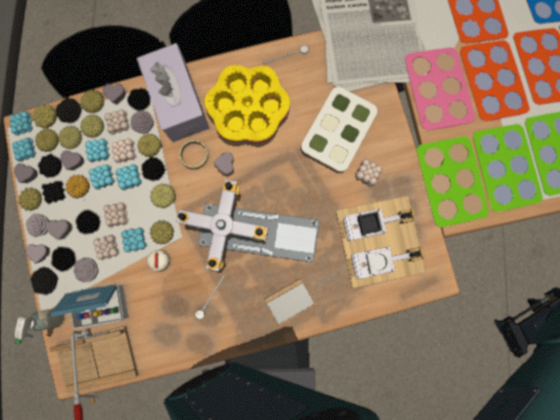

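```bash
cat > h.py <<'E'
import numpy as np, cv2
from scipy.spatial.transform import Rotation as R
def rot(q): return R.from_quat([q[1],q[2],q[3],q[0]]).as_matrix()
def proj(d,P):
    p=(np.atleast_2d(P)-d["xyz"])@rot(d["attitude"]); s=np.c_[p[:,0]/-p[:,2],-p[:,1]/-p[:,2]]
    s=s*(1+d["k1"]*(s**2).sum(1,keepdims=True)); return s*[d["fx"],d["fy"]]+[d["cx"],d["cy"]]
def ray(d,uv):
    uv=np.atleast_2d(np.float64(uv)); t=(uv-[d["cx"],d["cy"]])/[d["fx"],d["fy"]]; s=t.copy()
    for _ in range(30): s=t/(1+d["k1"]*(s**2).sum(1,keepdims=True))
    return np.c_[s[:,0],-s[:,1],-np.ones(len(s))]@rot(d["attitude"]).T
def onz(d,uv,z):
    r=ray(d,uv); return (d["xyz"]+r*((z-d["xyz"][2])/r[:,2:3]))
def tri(d1,u1,d2,u2):
    r1=ray(d1,u1)[0];r2=ray(d2,u2)[0]
    A=np.c_[r1,-r2]; s=np.linalg.lstsq(A,d2["xyz"]-d1["xyz"],rcond=None)[0]
    a=d1["xyz"]+s[0]*r1;b=d2["xyz"]+s[1]*r2; return (a+b)/2,np.linalg.norm(a-b)
def crop(d,u0,v0,w,h,s,name):
    c=d["color"][v0:v0+h,u0:u0+w,::-1]; cv2.imwrite(name,cv2.resize(c,None,fx=s,fy=s,interpolation=cv2.INTER_CUBIC))
E
python3 - <<'E'
from workcell import env
from h import *
import pickle
t=env.get_image("top");s=env.get_image("side");pickle.dump((t,s),open("f0.pkl","wb"))
crop(t,170,170,160,110,5,"pics/tp.png")
crop(t,325,190,110,100,6,"pics/tr.png")
crop(s,225,170,150,140,4,"pics/sp.png")
print(rot(env.observe()["tcp_rot"]))
E
```

```text
[[-2.69023374e-04  4.49126193e-01 -8.93468293e-01]
 [ 5.90427856e-04 -8.93468098e-01 -4.49126273e-01]
 [-9.99999790e-01 -6.48354034e-04 -2.48128131e-05]]
```

View pics/tp.png

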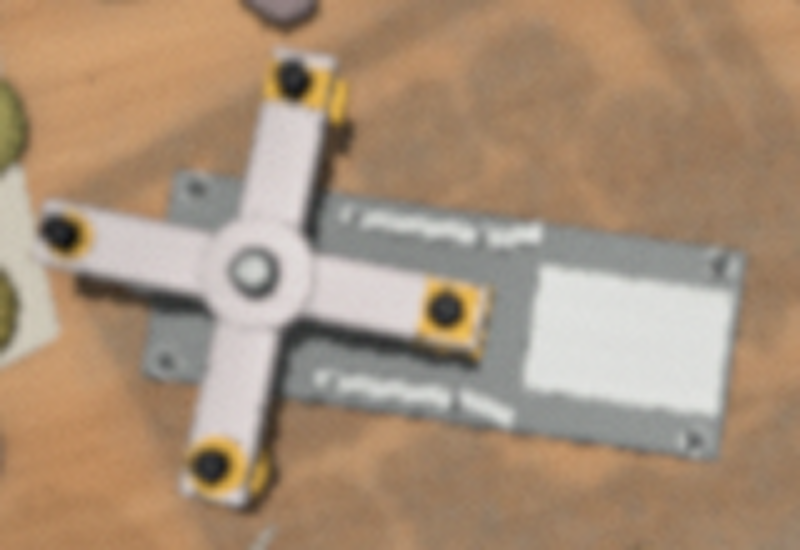

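View pics/tr.png

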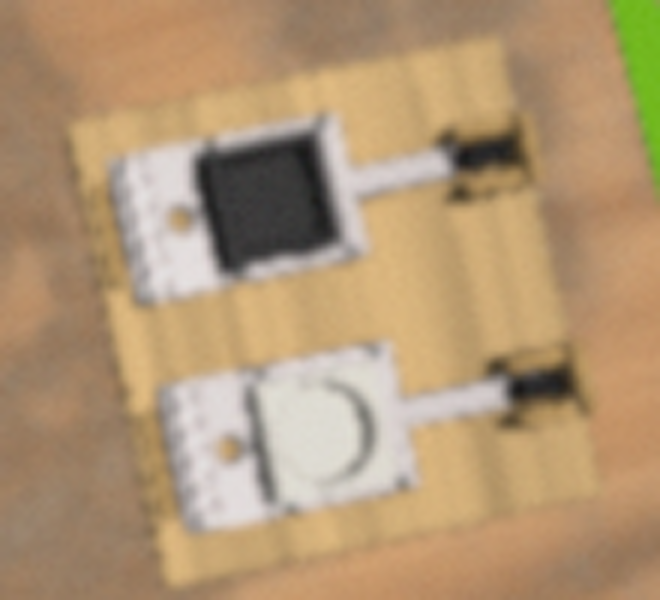

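View pics/sp.png

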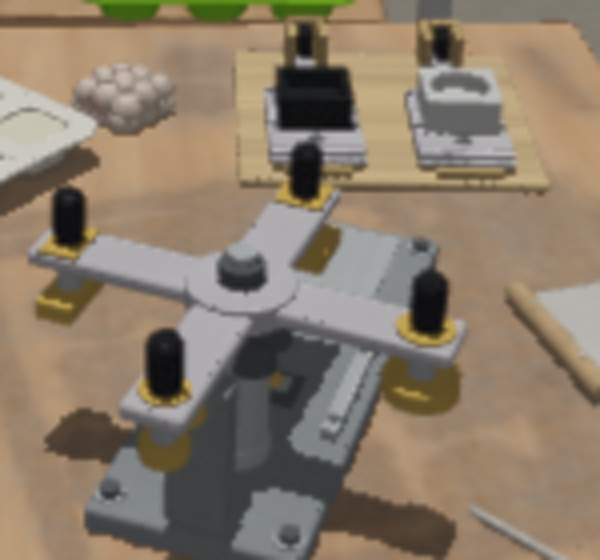

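```bash
cat >> h.py <<'E'
def fit(L,W):
    L=np.array(L,float)[:,:2];W=np.array(W,float)[:,:2];l=L-L.mean(0);w=W-W.mean(0)
    a=np.arctan2((l[:,0]*w[:,1]-l[:,1]*w[:,0]).sum(),(l*w).sum()); r=np.array([[np.cos(a),-np.sin(a)],[np.sin(a),np.cos(a)]])
    o=W.mean(0)-r@L.mean(0); return o,a,(L@r.T+o-W)
E
python3 - <<'E'
import pickle
from h import *
t,s=pickle.load(open("f0.pkl","rb"))
np.set_printoptions(precision=4,suppress=True)
f=lambda p,o,k:np.array(p)/k+np.array(o)-0.4
P=f([(175,172),(745,255),(715,460),(145,380)],(170,170),5)
o,a,e=fit([(-.06,-.075),(-.06,.255),(.06,.255),(.06,-.075)],onz(t,P,.016)); print("press top",o,np.degrees(a),e*1e3)
K=f([(293,78),(445,308),(212,465),(63,232)],(170,170),5)
k=onz(t,K,.157);print("knobs",k,k.mean(0))
r=lambda p:f(p,(325,190),6)
Rk=onz(t,r([(70,125),(500,40),(600,495),(165,585)]),.008);print("rack board",Rk, [np.linalg.norm(Rk[i]-Rk[i-1]) for i in range(4)])
W=np.r_[onz(t,r([(165,385),(190,528),(393,343),(418,485),(230,450)]),.020),onz(t,r([(541,384)]),.042)]
o,a,e=fit([(-.035,-.068),(.035,-.068),(-.035,.045),(.035,.045),(0,-.04),(0,.105)],W);print("die",o,np.degrees(a),e*1e3)
B=onz(t,r([(247,372),(385,350),(410,480),(272,508)]),.046)
print("block",B,B.mean(0))
E
```

```text
press top [0.5483 0.0813] 171.0931605409751 [[ 0.5711  1.1587]
 [ 1.4906 -1.8363]
 [-2.0744 -2.7111]
 [ 0.0126  3.3886]]
knobs [[ 0.6459  0.0594  0.157 ]
 [ 0.5291 -0.0163  0.157 ]
 [ 0.453   0.0995  0.157 ]
 [ 0.5696  0.1749  0.157 ]] [0.5494 0.0794 0.157 ]
rack board [[ 0.5958 -0.2301  0.008 ]
 [ 0.6342 -0.44    0.008 ]
 [ 0.4154 -0.4786  0.008 ]
 [ 0.3782 -0.269   0.008 ]] [np.float64(0.22105654775392547), np.float64(0.21335700817094352), np.float64(0.22211835195279725), np.float64(0.21289397653347325)]
die [ 0.449  -0.3395] -170.2598870848128 [[ 0.4621  3.1488]
 [-2.0071  1.0976]
 [ 1.9769  0.3037]
 [-0.4697 -2.1516]
 [ 1.4929 -0.7431]
 [-1.4551 -1.6554]]
block [[ 0.4764 -0.3033  0.046 ]
 [ 0.4853 -0.3676  0.046 ]
 [ 0.4257 -0.377   0.046 ]
 [ 0.4144 -0.3128  0.046 ]] [ 0.4505 -0.3402  0.046 ]
```

```bash
cat >> h.py <<'E'
def xf(o,a,L):
    L=np.atleast_2d(np.float64(L)); c,s=np.cos(a),np.sin(a)
    return np.c_[o[0]+c*L[:,0]-s*L[:,1],o[1]+s*L[:,0]+c*L[:,1],L[:,2]]
def mark(d,pts,name,u0,v0,w,h,k):
    c=cv2.resize(d["color"][v0:v0+h,u0:u0+w,::-1],None,fx=k,fy=k,interpolation=cv2.INTER_CUBIC)
    for p in proj(d,pts): cv2.drawMarker(c,tuple(int(round(x)) for x in ((p-[u0,v0]+.5)*k-.5)),(255,0,255),cv2.MARKER_CROSS,10,1)
    cv2.imwrite(name,c)
DIE=np.array([(-35,-68,12),(35,-68,12),(-35,45,12),(35,45,12),(-28,-28,38),(28,-28,38),(28,28,38),(-28,28,38),(0,-40,12),(0,105,34),(-6,93,34),(6,93,34),(6,117,34),(-6,117,34)])/1e3
E
python3 - <<'E'
import pickle
from h import *
t,s=pickle.load(open("f0.pkl","rb"))
d=xf((.449,-.3395),np.radians(-170.26),DIE+[0,0,.008])
p=xf((.5485,.0805),np.radians(171.1),np.array([(-60,-75,16),(-60,255,16),(60,255,16),(60,-75,16),(100,0,157),(-100,0,157),(0,100,157),(0,-100,157),(-41.5,25,24),(41.5,25,24),(-41.5,118,24),(41.5,118,24)])/1e3)
mark(t,d,"pics/m1.png",325,190,110,100,6)
mark(s,d,"pics/m2.png",275,165,100,60,8)
mark(s,p,"pics/m3.png",225,200,130,115,5)
mark(t,p,"pics/m4.png",170,170,160,110,5)
E
```

```text
(no output)
```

View pics/m1.png

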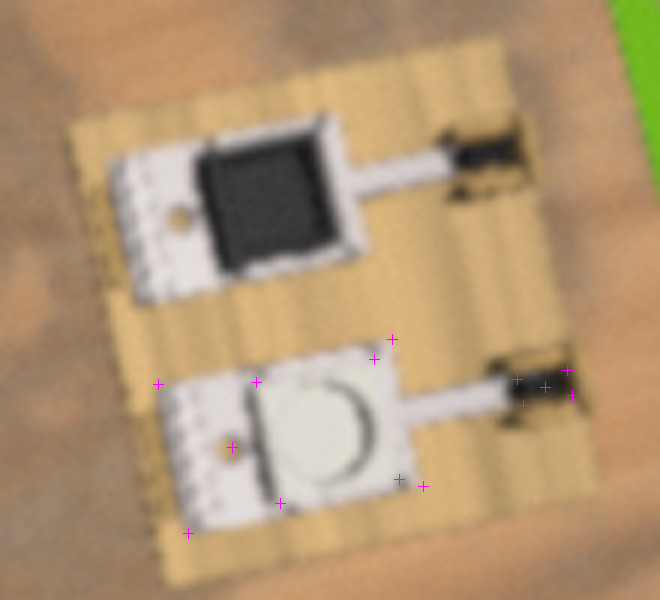

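View pics/m2.png

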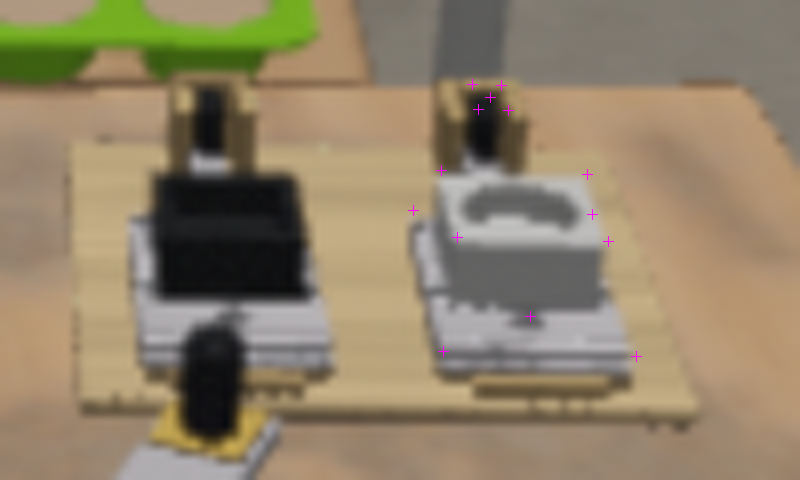

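View pics/m3.png

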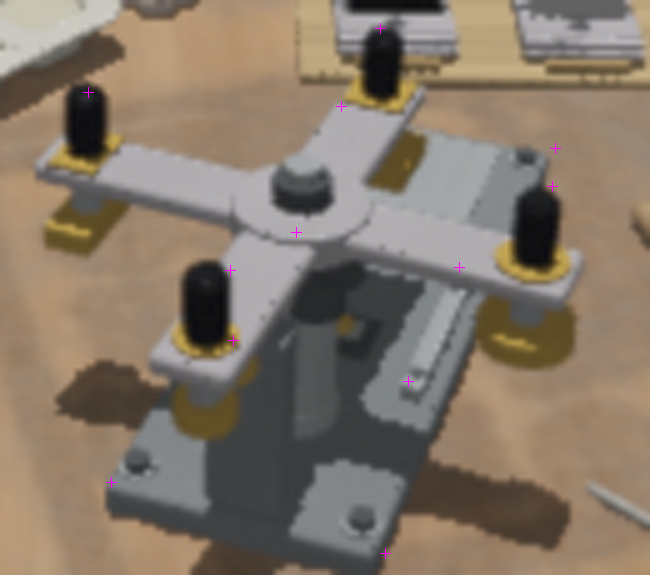

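View pics/m4.png

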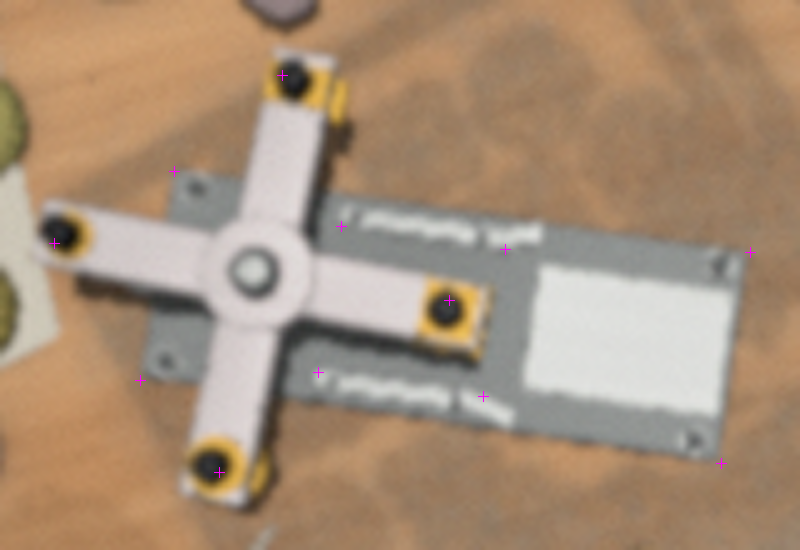

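Emit:
{"name": "move_arm", "arguments": {
  "motion": [
    [[0,-2.4,-3.1],0],
    [[0,-2.4,-3.1],0],
    [[0,-2.4,-3.1],0],
    [[0,-2.4,-3.1],0],
    [[0,-2.4,-3.1],0],
    [[0,-2.4,-3.1],0],
    [[0,-2.4,-3.1],0],
    [[0,-2.4,-3.1],0]
  ],
  "hand": 1
}}

```text
time: 0.87
ee_pos: [0.4501, -0.3407, 0.214]
tcp_rot: [0.163, 0.688, 0.163, -0.688]
ft_force: [1.3, -0.1, 0.4]
gripper_width: 0.0912
```

Emit:
{"name": "move_arm", "arguments": {
  "motion": [
    [[1,0,0],-6.64],
    [[1,0,0],-6.64],
    [[1,0,0],-6.64],
    [[1,0,0],-6.64],
    [[1,0,0],-6.64],
    [[1,0,0],-6.64],
    [[1,0,0],-6.64],
    [[1,0,0],-6.64],
    [[1,0,0],-6.64],
    [[1,0,0],-6.64],
    [[1,0,0],-6.64],
    [[0,0,0],0]
  ]
}}

```text
time: 1.87
ee_pos: [0.4489, -0.3418, 0.1022]
tcp_rot: [0.541, 0.454, 0.543, -0.454]
ft_force: [-0.3, -0.3, -1.0]
gripper_width: 0.091
```

```bash
cat >> h.py <<'E'
def st(env):
    o=env.observe(); Rm=rot(o["tcp_rot"]); print("t%.2f"%o["time"],"pos",o["ee_pos"].round(4),"jaw%.2f"%np.degrees(np.arctan2(Rm[1,1],Rm[0,1])),"x",Rm[:,0].round(3),"F",o["ft_force"].round(1),"M",o["moment"].round(2),"w%.4f"%o["gripper_width"],"q",o["qpos"].round(2)); return o
def pair(env,tag):
    import pickle
    t=env.get_image("top");s=env.get_image("side");pickle.dump((t,s),open(tag+".pkl","wb")); return t,s
E
python3 - <<'E'
from workcell import env
from h import *
st(env); t,s=pair(env,"f1")
crop(t,325,190,110,100,6,"pics/a1.png"); crop(s,240,60,180,150,4,"pics/a2.png")
E
```

```text
t1.87 pos [ 0.4489 -0.3418  0.1022] jaw10.05 x [-0.002  0.002 -1.   ] F [-0.3 -0.3 -1. ] M [ 0.01 -0.14 -0.04] w0.0910 q [-0.69  0.33  2.05 -0.    0.76 -0.87]
```

View pics/a1.png

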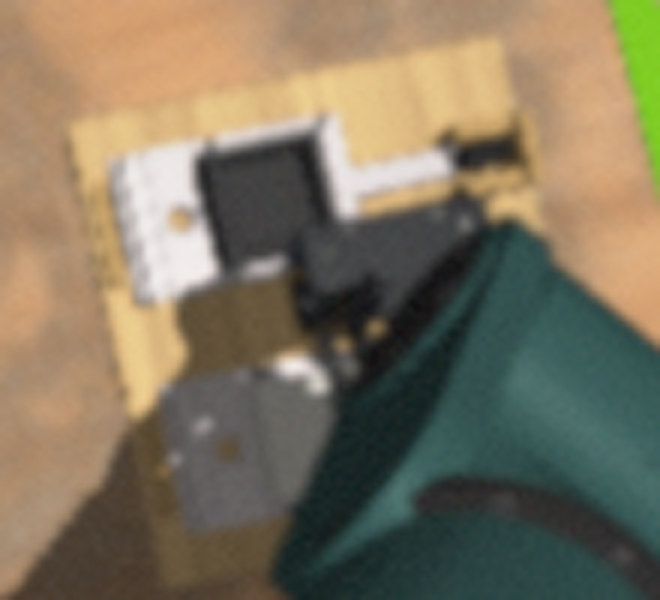

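View pics/a2.png

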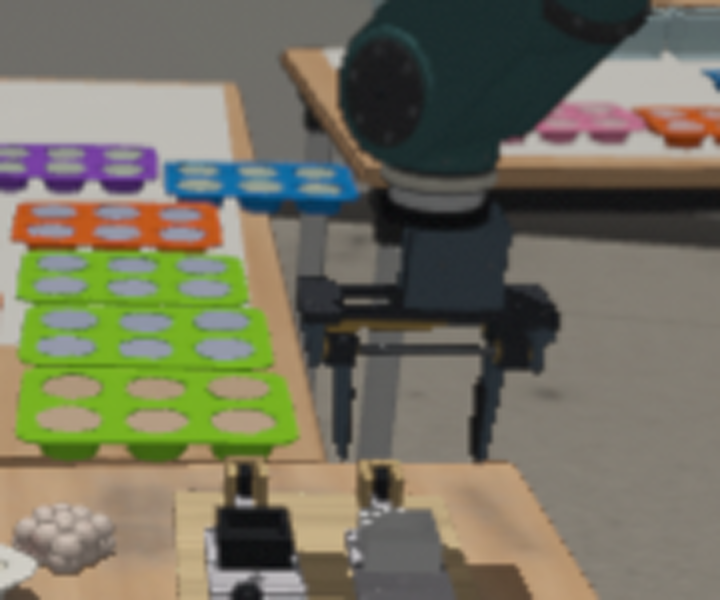

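```bash
python3 - <<'E'
from h import *
import pickle
t,s=pickle.load(open("f1.pkl","rb"))
for P in [(.4489,-.3418,.1022),(.4505,-.340,.046),(.4489,-.3418,.046)]: print((proj(s,P)-[240,60]+.5)*4)
mark(s,[(.4489,-.3418,.1022),(.4505,-.340,.046)],"pics/a3.png",300,150,80,60,10)
E
```

```text
[[409.56420885 453.45325795]]
[[399.91231276 522.21826784]]
[[402.15603829 521.38089082]]
```

View pics/a3.png

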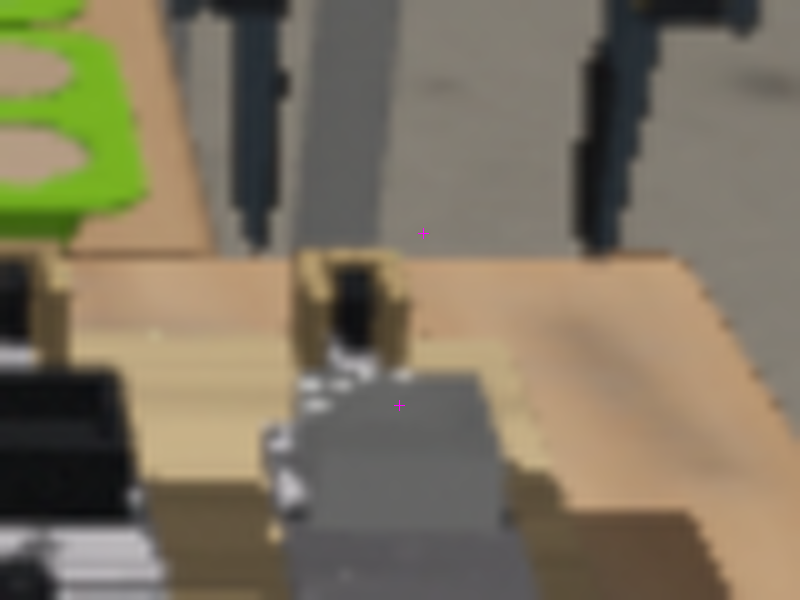

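Emit:
{"name": "move_arm", "arguments": {
  "motion": [
    [[1.5,0.19,-0.15],0],
    [[1.5,0,0],0],
    [[1.5,0,0],0],
    [[1.5,0,0],0],
    [[1,0,0],0],
    [[0.8,0,0],0],
    [[0,0,0],0],
    [[0,0,0],0]
  ]
}}

```text
time: 2.63
ee_pos: [0.4515, -0.3408, 0.0262]
tcp_rot: [0.54, 0.456, 0.54, -0.456]
ft_force: [-0.5, 0.6, 1.1]
gripper_width: 0.0912
```

```bash
python3 - <<'E'
from workcell import env
from h import *
st(env); t,s=pair(env,"f2")
crop(t,325,190,110,100,5,"pics/b1.png"); crop(s,260,130,130,100,6,"pics/b2.png")
E
```

```text
t2.63 pos [ 0.4515 -0.3408  0.0262] jaw9.67 x [ 0.  0. -1.] F [-0.5  0.6  1.1] M [-0.03 -0.13 -0.04] w0.0912 q [-0.69  0.47  2.05  0.    0.62 -0.86]
```

View pics/b2.png

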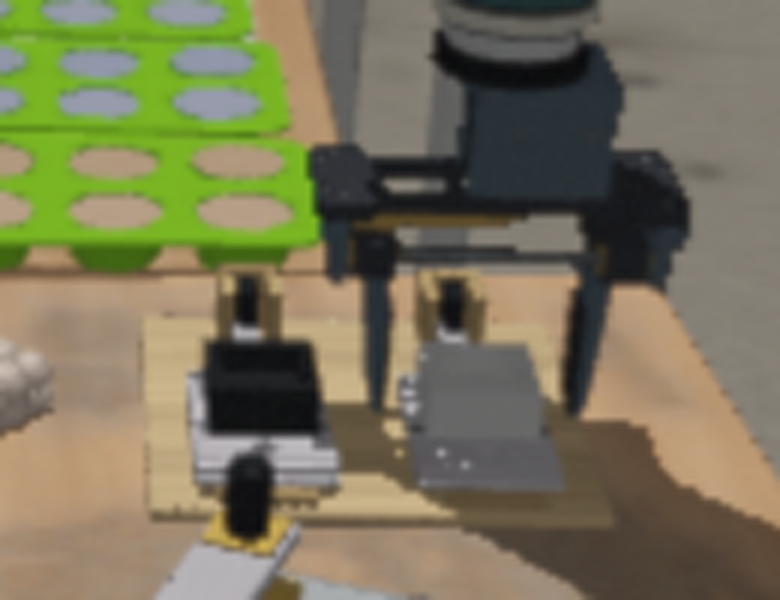

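Emit:
{"name": "move_arm", "arguments": {
  "motion": [
    [[0.2,0,0],0],
    [[0,0,0],0],
    [[0,0,0],0],
    [[0,0,0],0],
    [[0,0,0],0],
    [[0,0,0],0],
    [[0,0,0],0],
    [[0,0,0],0]
  ],
  "hand": 0.4,
  "squeeze": 12
}}

```text
time: 3.4
ee_pos: [0.4513, -0.3407, 0.024]
tcp_rot: [0.541, 0.456, 0.541, -0.456]
ft_force: [-1.7, 0.9, 3.2]
gripper_width: 0.0559
```

Emit:
{"name": "move_arm", "arguments": {
  "motion": [
    [[0,0,0],0],
    [[0,0,0],0],
    [[0,0,0],0],
    [[-0.5,0,0],0],
    [[-0.5,0,0],0],
    [[-1,0,0],0],
    [[-1,0,0],0],
    [[-1.5,0,0],0],
    [[-1.5,0,0],0],
    [[-1,0,0],0],
    [[-0.5,0,0],0],
    [[0,0,0],0]
  ],
  "hand": 0,
  "squeeze": 45
}}

```text
time: 4.4
ee_pos: [0.4519, -0.3412, 0.1004]
tcp_rot: [0.541, 0.456, 0.54, -0.456]
ft_force: [0.2, -0.1, -4.0]
gripper_width: 0.0554
```

```bash
python3 - <<'E'
from workcell import env
from h import *
st(env); t,s=pair(env,"f3")
crop(t,325,190,110,100,5,"pics/c1.png"); crop(s,260,130,130,100,6,"pics/c2.png")
E
```

```text
t4.40 pos [ 0.4519 -0.3412  0.1004] jaw9.73 x [ 0.002 -0.001 -1.   ] F [ 0.2 -0.1 -4. ] M [-0.03 -0.09 -0.01] w0.0554 q [-0.69  0.34  2.05 -0.    0.75 -0.86]
```

View pics/c2.png

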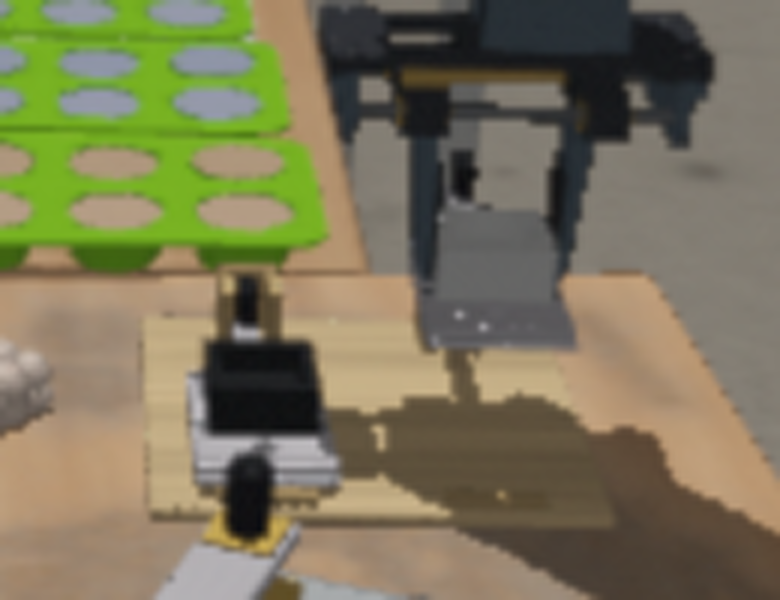

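View pics/c1.png

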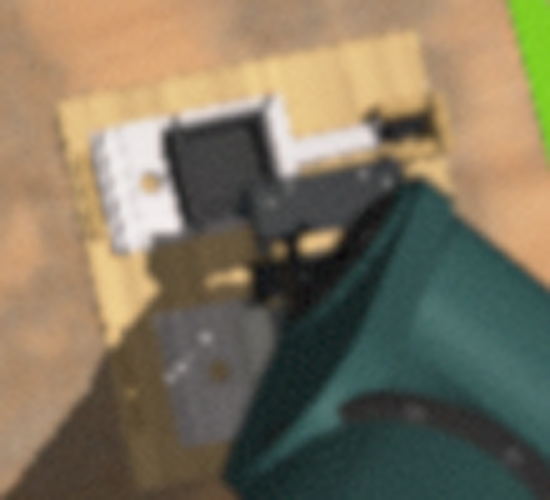

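Emit:
{"name": "move_arm", "arguments": {
  "motion": [
    [[0,0,0],6.2],
    [[0,0,0],6.2],
    [[0,0,0],6.2],
    [[0,0.384,-1.5],0],
    [[0,0.384,-2.6],0],
    [[0,0.384,-3.3],0],
    [[0,0.384,-3.6],0],
    [[0,0.384,-3.6],0],
    [[0,0.384,-3.3],0],
    [[0,0.384,-2.8],0],
    [[0,0.384,-2.0],0],
    [[0,0,-0.9],0]
  ]
}}

```text
time: 5.5
ee_pos: [0.5183, -0.11, 0.0982]
tcp_rot: [-0.46, -0.537, -0.461, 0.537]
ft_force: [-0.4, -0.5, -4.8]
gripper_width: 0.0559
```

```bash
python3 - <<'E'
from workcell import env
from h import *
st(env); t,s=pair(env,"f4")
crop(t,170,170,200,130,4,"pics/d1.png"); crop(s,225,130,150,180,3,"pics/d2.png")
E
```

```text
t5.50 pos [ 0.5183 -0.11    0.0982] jaw-8.77 x [-0.001  0.    -1.   ] F [-0.4 -0.5 -4.8] M [-0.04 -0.07  0.01] w0.0559 q [-0.25  0.29  2.12  0.    0.73 -0.1 ]
```

View pics/d1.png

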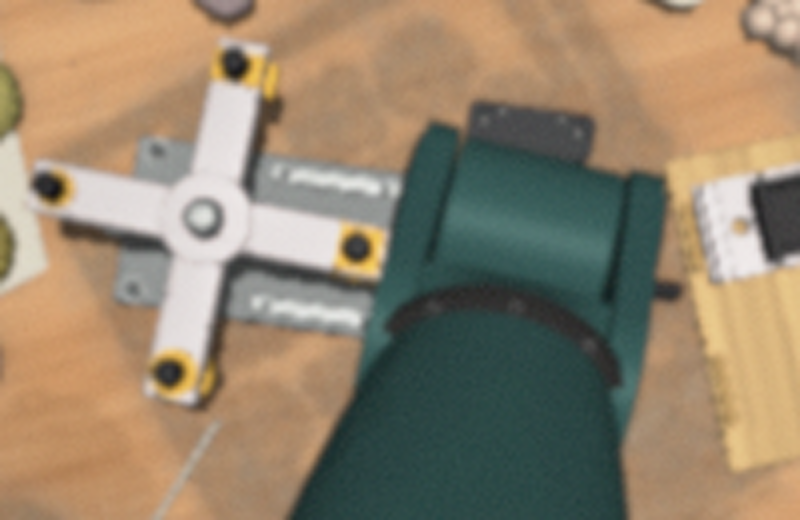

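View pics/d2.png

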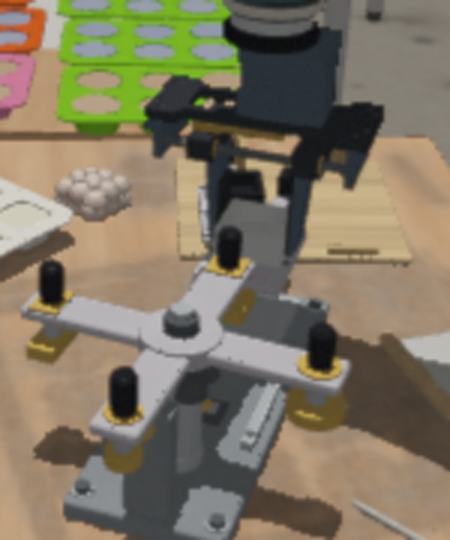

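Emit:
{"name": "move_arm", "arguments": {
  "motion": [
    [[1,0,0],0],
    [[1.5,0,0],0],
    [[1.5,0,0],0],
    [[1.2,0,0],0],
    [[0.7,0,0],0],
    [[0.3,0,0],0],
    [[0.15,0,0],0],
    [[0.1,0,0],0],
    [[0,0,0],0]
  ]
}}

```text
time: 6.35
ee_pos: [0.5184, -0.1125, 0.0348]
tcp_rot: [0.46, 0.537, 0.46, -0.537]
ft_force: [0.2, 0.5, -3.5]
gripper_width: 0.0561
```

Emit:
{"name": "move_arm", "arguments": {
  "motion": [
    [[0.1,0,0],0],
    [[0.1,0,0],0],
    [[0,0,0],0],
    [[0,0,0],0]
  ]
}}

```text
time: 6.68
ee_pos: [0.5182, -0.1123, 0.0326]
tcp_rot: [0.46, 0.537, 0.46, -0.537]
ft_force: [0.3, 0.9, -5.1]
gripper_width: 0.0557
```

Emit:
{"name": "move_arm", "arguments": {
  "motion": [
    [[0.06,0,0],0],
    [[0.04,0,0],0],
    [[0,0,0],0],
    [[0,0,0],0]
  ]
}}

```text
time: 7.02
ee_pos: [0.5182, -0.1123, 0.0319]
tcp_rot: [0.46, 0.537, 0.46, -0.537]
ft_force: [-4.0, 1.6, 8.6]
gripper_width: 0.0559
```

Emit:
{"name": "move_arm", "arguments": {
  "motion": [
    [[0,0,0],0],
    [[0,0,0],0],
    [[0,0,0],0],
    [[0,0,0],0],
    [[0,0,0],0],
    [[-1,0,0],0],
    [[-1.5,0,0],0],
    [[-2,0,0],0],
    [[-2,0,0],0],
    [[-1.5,0,0],0],
    [[0,0,4],0],
    [[0,0,4],0]
  ],
  "hand": 1
}}

```text
time: 8.02
ee_pos: [0.5066, -0.1914, 0.1135]
tcp_rot: [0.462, 0.537, 0.46, -0.536]
ft_force: [0.3, -0.9, -0.3]
gripper_width: 0.0911
```

Emit:
{"name": "move_arm", "arguments": {
  "motion": [
    [[0,0,4],0],
    [[0,0,4],0],
    [[0,0,4],0],
    [[0,0,0],0]
  ]
}}

```text
time: 8.35
ee_pos: [0.4869, -0.3155, 0.1127]
tcp_rot: [0.46, 0.538, 0.458, -0.538]
ft_force: [0.3, 0.6, -0.0]
gripper_width: 0.0912
```

```bash
python3 - <<'E'
from workcell import env
from h import *
st(env); t,s=pair(env,"f5")
crop(t,200,180,160,110,5,"pics/e1.png"); crop(s,225,130,150,150,4,"pics/e2.png")
E
```

```text
t8.35 pos [ 0.4869 -0.3155  0.1127] jaw-9.07 x [ 0.002 -0.002 -1.   ] F [ 0.3  0.6 -0. ] M [ 0.04 -0.11  0.01] w0.0912 q [-0.61  0.34  2.02 -0.    0.78 -0.46]
```

View pics/e1.png

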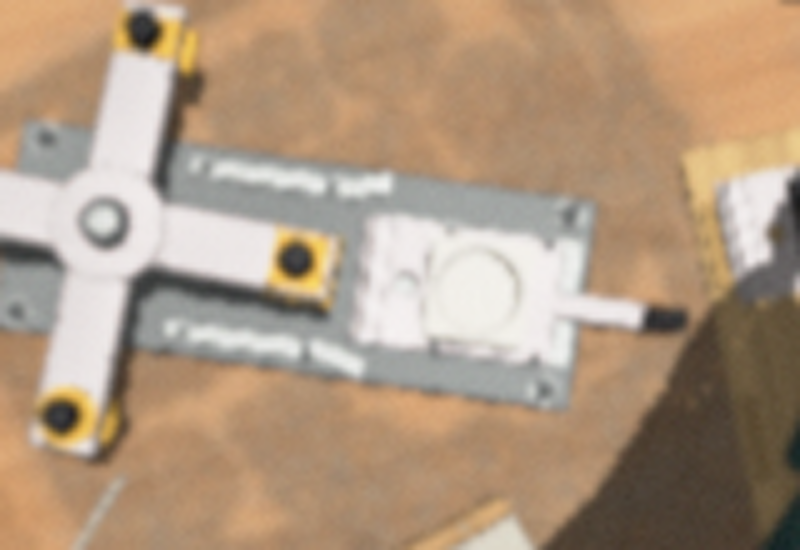

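View pics/e2.png

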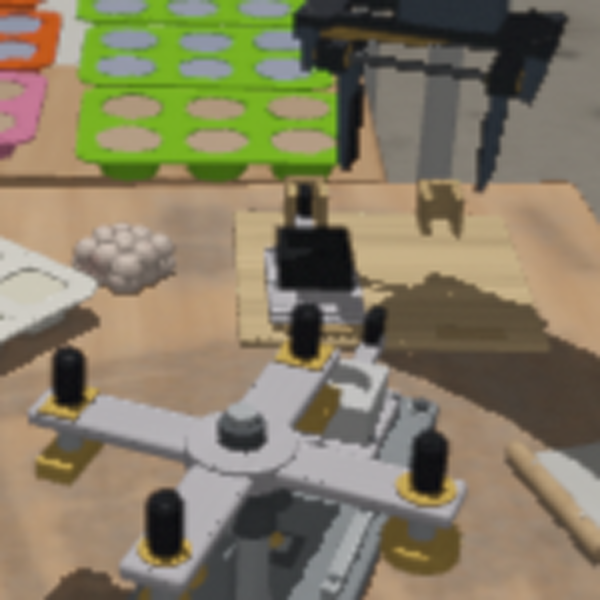

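```bash
python3 - <<'E'
import pickle
from h import *
np.set_printoptions(precision=4,suppress=True)
t,s=pickle.load(open("f5.pkl","rb"))
f=lambda p:(np.array(p,float)+.5)/5-.5+[200,180]
o,a=np.array((.5485,.0805)),np.radians(171.1)
def P(p,z):
    w=onz(t,f(p),z); r=w[:,:2]-o; c,sn=np.cos(a),np.sin(a); return w,np.c_[c*r[:,0]+sn*r[:,1],-sn*r[:,0]+c*r[:,1]]*1e3
print("bed top edge",P([(250,155),(595,203)],.016)[1]);print("bottom",P([(120,345),(567,408)],.016)[1]); 
print("left corners",P([(22,122),(-10,325)],.016)[1])
print("lug",*P([(664,320)],.050)); print("plate",*P([(372,215),(355,340),(562,238),(543,360)],.028)); print("block",P([(438,228),(560,242),(540,355),(425,345)],.054)[1])
print("guides",P([(190,158),(395,177),(395,190),(165,325),(365,360)],.024)[1])
print("cav",P([(473,287)],.054)); print("hub",P([(106,221)],.145)); print("tcp",P([(0,0)],0)[1]*0)
E
```

```text
bed top edge [[-58.6632  55.4218]
 [-59.0568 252.5466]]
bottom [[ 57.9331  -1.0334]
 [ 57.4221 252.2257]]
left corners [[-59.1016 -76.1914]
 [ 57.3909 -75.6482]]
lug [[ 0.4998 -0.2114  0.05  ]] [[  2.9729 295.9218]]
plate [[ 0.5617 -0.0523  0.028 ]
 [ 0.4921 -0.042   0.028 ]
 [ 0.5473 -0.1582  0.028 ]
 [ 0.4795 -0.1462  0.028 ]] [[-33.5767 129.1227]
 [ 36.7278 129.714 ]
 [-35.7086 235.9785]
 [ 33.0825 234.5952]]
block [[-29.3209 166.6517]
 [-31.0697 233.6485]
 [ 31.4043 231.108 ]
 [ 34.7642 168.5488]]
guides [[-51.3684  22.9528]
 [-56.9497 138.7227]
 [-49.6837 139.762 ]
 [ 43.3862  23.3524]
 [ 46.8391 136.6882]]
cav (array([[ 0.5192, -0.1072,  0.054 ]]), array([[ -0.0905, 190.0027]]))
hub (array([[0.5498, 0.0795, 0.145 ]]), array([[-1.4887,  0.7951]]))
tcp [[-0. -0.]]
```

```bash
python3 - <<'E'
import pickle
from h import *
np.set_printoptions(precision=4,suppress=True)
t,s=pickle.load(open("f5.pkl","rb"))
o,a=np.array((.5485,.0805)),np.radians(171.1)
pts=xf(o,a,np.array([(0,61,16),(-5,54,16),(5,54,16),(5,68,16),(-5,68,16)])/1e3)
mark(s,pts,"pics/p1.png",270,240,60,45,13); crop(s,270,240,60,45,13,"pics/p0.png")
print(proj(s,pts))
E
```

```text
[[292.9896 265.451 ]
 [290.0552 266.6972]
 [294.1601 267.6359]
 [295.8976 264.2164]
 [291.8364 263.2985]]
```

View pics/p1.png

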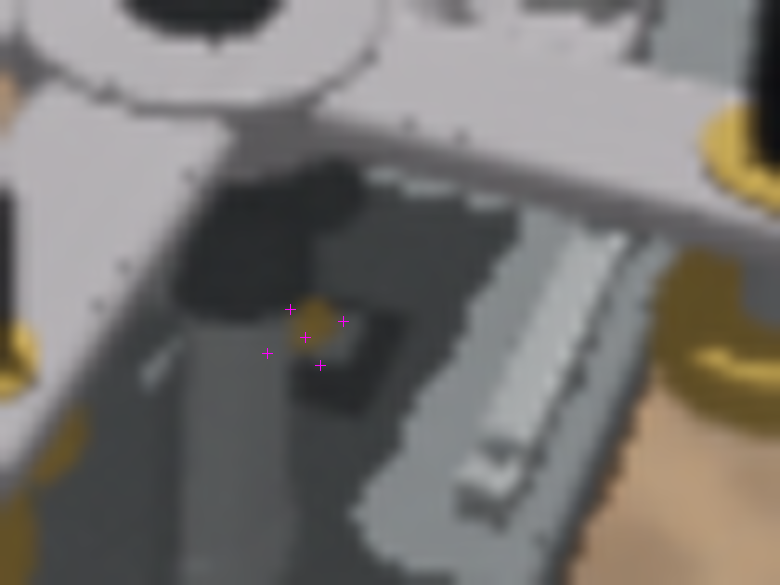

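View pics/p0.png

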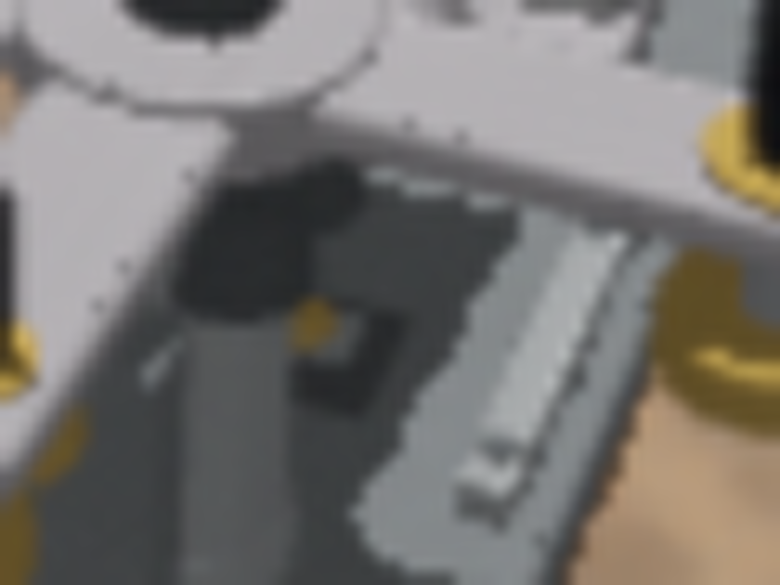

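```bash
python3 - <<'E'
import pickle
from h import *
np.set_printoptions(precision=1,suppress=True)
t,s=pickle.load(open("f5.pkl","rb"));t0,s0=pickle.load(open("f0.pkl","rb"))
o,a=np.array((.5485,.0805)),np.radians(171.1)
def P(d,p,z):
    w=onz(d,p,z); r=w[:,:2]-o; c,sn=np.cos(a),np.sin(a); return np.c_[c*r[:,0]+sn*r[:,1],-sn*r[:,0]+c*r[:,1]]*1e3
f=lambda p:(np.array(p,float)+.5)/13-.5+[270,240]
print("pin",P(s,f([(315,325),(310,325),(338,322),(315,297),(312,352)]),.0185))
print("slotcorners",P(s,f([(405,320),(350,412)]),.016))
for d in(s0,s):
    hsv=cv2.cvtColor(d["color"],cv2.COLOR_RGB2HSV)[255:275,285:303]; print((hsv[:,:,1]>120).astype(int)[3:16]); 
c=s["color"][258:270,288:302].astype(int); print((c[:,:,0]-c[:,:,2]))
print("bed left corners side",P(s,np.array([(0,0)]),.016)*0)
E
```

```text
pin [[ 1.6 61.8]
 [ 0.7 61.5]
 [ 5.2 64.1]
 [-0.9 69.8]
 [ 3.4 54. ]]
slotcorners [[15.5 72.3]
 [13.9 43. ]]
[[0 0 0 0 0 0 0 0 0 0 0 0 0 0 0 0 0 0]
 [0 0 0 0 0 0 0 0 0 0 0 0 0 0 0 0 0 0]
 [0 0 0 0 0 0 0 0 0 0 0 0 0 0 0 0 0 0]
 [0 0 0 0 0 0 0 0 0 0 0 0 0 0 0 0 0 0]
 [0 0 0 0 0 0 0 0 0 0 0 0 0 0 0 0 0 0]
 [0 0 0 0 0 0 0 0 1 1 0 0 0 0 0 0 0 0]
 [0 0 0 0 0 0 0 0 1 1 0 0 0 0 0 0 0 0]
 [0 0 0 0 0 0 0 0 1 1 0 0 0 0 0 0 0 0]
 [0 0 0 0 0 0 0 0 0 0 0 0 0 0 0 0 0 0]
 [0 0 0 0 0 0 0 0 0 0 0 0 0 0 0 0 0 0]
 [0 0 0 0 0 0 0 0 0 0 0 0 0 0 0 0 0 0]
 [0 0 0 0 0 0 0 0 0 0 0 0 0 0 0 0 0 0]
 [0 0 0 0 0 0 0 0 0 0 0 0 0 0 0 0 0 0]]
[[0 0 0 0 0 0 0 0 0 0 0 0 0 0 0 0 0 0]
 [0 0 0 0 0 0 0 0 0 0 0 0 0 0 0 0 0 0]
 [0 0 0 0 0 0 0 0 0 0 0 0 0 0 0 0 0 0]
 [0 0 0 0 0 0 0 0 0 0 0 0 0 0 0 0 0 0]
 [0 0 0 0 0 0 0 0 0 0 0 0 0 0 0 0 0 0]
 [0 0 0 0 0 0 0 0 0 1 0 0 0 0 0 0 0 0]
 [0 0 0 0 0 0 0 0 1 1 0 0 0 0 0 0 0 0]
 [0 0 0 0 0 0 0 0 1 1 0 0 0 0 0 0 0 0]
 [0 0 0 0 0 0 0 0 0 0 0 0 0 0 0 0 0 0]
 [0 0 0 0 0 0 0 0 0 0 0 0 0 0 0 0 0 0]
 [0 0 0 0 0 0 0 0 0 0 0 0 0 0 0 0 0 0]
 [0 0 0 0 0 0 0 0 0 0 0 0 0 0 0 0 0 0]
 [0 0 0 0 0 0 0 0 0 0 0 0 0 0 0 0 0 0]]
[[-4 -4 -4 -3 -4 -4 -4 -5 -3 -4 -3 -3 -4 -3]
 [-4 -4 -4 -4 -2 -4 -4 -4 -4 -4 -5 -4 -4 -4]
 [-4 -3 -5 -3 -4 -5 -4 -4 -3 -4 -4 -5 -4 -5]
 [-4 -4 -5 -3 -4 -5 -4 -4 -3 -4 -4 -4 -4 -5]
 [-3 -3 -4 -3 -2  1  3 -2 -4 -4 -4 -4 -4 -4]
 [-3 -4 -4 -4  6 35 45 19  0 -3 -4 -3 -4 -3]
 [-4 -4 -4 -1 23 50 55 38  3 -4 -4 -3 -4 -3]
 [-4 -4 -3 -1 25 53 54 34  3 -3 -3 -4 -4 -3]
 [-4 -3 -3 -2 22 39 28  6 -2 -4 -3 -3 -4 -5]
 [-4 -3 -2 -3  1  4  1 -4 -4 -3 -3 -3 -3 -4]
 [-4 -3 -3 -5 -3 -3 -4 -3 -4 -3 -4 -4 -3 -4]
 [-3 -3 -3 -4 -4 -2 -3 -3 -4 -3 -4 -4 -4 -4]]
bed left corners side [[-0.  0.]]
```

Emit:
{"name": "move_arm", "arguments": {
  "motion": [
    [[0,-0.23,-2.6],0],
    [[0,0,-3.0],0],
    [[0,0,-3.0],0],
    [[0,0,-1.9],0],
    [[1.5,0,0],0],
    [[2,0,0],0],
    [[2,0,0],0],
    [[1.5,0,0],0],
    [[0.8,0,0],0],
    [[0,0,0],0]
  ],
  "hand": 0.4
}}

```text
time: 9.28
ee_pos: [0.5003, -0.2043, 0.0323]
tcp_rot: [-0.459, -0.537, -0.461, 0.537]
ft_force: [-0.3, -0.1, -0.0]
gripper_width: 0.0366
```

```bash
python3 - <<'E'
from workcell import env
from h import *
st(env); t,s=pair(env,"f6")
crop(t,200,180,160,110,4,"pics/g1.png"); crop(s,270,150,100,80,7,"pics/g2.png")
E
```

```text
t9.28 pos [ 0.5003 -0.2043  0.0323] jaw-8.81 x [-0.002  0.001 -1.   ] F [-0.3 -0.1 -0. ] M [-0.03 -0.05 -0.03] w0.0366 q [-0.43  0.43  2.1   0.    0.61 -0.28]
```

View pics/g2.png

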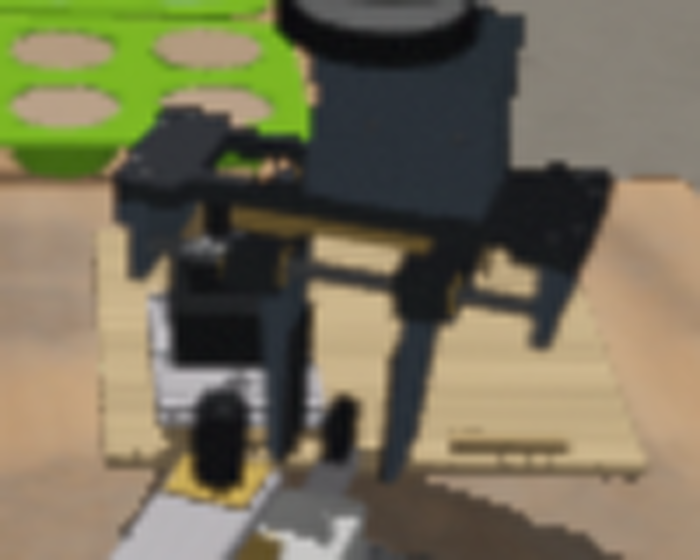

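View pics/g1.png

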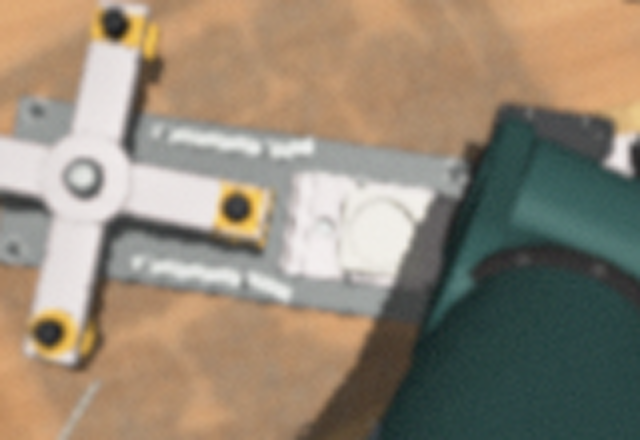

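Emit:
{"name": "move_arm", "arguments": {
  "motion": [
    [[0,0,0.6],0],
    [[0,0,0],0],
    [[0,0,0],0],
    [[0,0,0],0],
    [[0,0,0],0],
    [[0,0,0],0]
  ],
  "hand": 0.05,
  "squeeze": 20
}}

```text
time: 9.88
ee_pos: [0.5008, -0.2121, 0.0339]
tcp_rot: [0.46, 0.537, 0.459, -0.537]
ft_force: [-0.2, -2.2, 5.0]
gripper_width: 0.0119
```

```bash
cat >> h.py <<'E'
O,A=np.array((.5485,.0805)),np.radians(171.1)
def pf(w):
    r=np.array(w)[:2]-O; c,s=np.cos(A),np.sin(A); return np.array([c*r[0]+s*r[1],-s*r[0]+c*r[1]])*1e3
def sp(env):
    o=st(env); F=o["ft_force"]; c,s=np.cos(A),np.sin(A)
    print("press xy mm",pf(o["ee_pos"]).round(2),"F press x %.1f y %.1f z %.1f"%(c*F[0]+s*F[1],-s*F[0]+c*F[1],F[2])); return o
E
python3 - <<'E'
from workcell import env
from h import *
sp(env)
E
```

```text
t9.88 pos [ 0.5008 -0.2121  0.0339] jaw-8.88 x [ 0.001 -0.001 -1.   ] F [-0.2 -2.2  5. ] M [-0.37 -0.12 -0.08] w0.0119 q [-0.44  0.43  2.1  -0.    0.61 -0.29]
press xy mm [  1.89 296.42] F press x -0.2 y 2.3 z 5.0
```

Emit:
{"name": "move_arm", "arguments": {
  "motion": [
    [[-0.1,0,0],0],
    [[0,0.02,-0.1],0],
    [[0,0.02,-0.3],0],
    [[0,0.02,-0.5],0],
    [[0,0.02,-0.6],0],
    [[0,0.02,-0.6],0],
    [[0,0.02,-0.6],0],
    [[0,0.02,-0.6],0],
    [[0,0.02,-0.5],0],
    [[0,0.02,-0.3],0],
    [[0,0.02,-0.2],0],
    [[0,0,0],0]
  ]
}}

```text
time: 10.88
ee_pos: [0.5089, -0.1691, 0.0344]
tcp_rot: [0.46, 0.537, 0.46, -0.537]
ft_force: [-0.2, 0.4, -2.2]
gripper_width: 0.0114
```

```bash
python3 - <<'E'
from workcell import env
from h import *
sp(env); t,s=pair(env,"f7")
crop(t,200,180,160,110,5,"pics/i1.png"); crop(s,250,160,100,110,5,"pics/i2.png")
E
```

```text
t10.88 pos [ 0.5089 -0.1691  0.0344] jaw-8.86 x [-0.  0. -1.] F [-0.2  0.4 -2.2] M [ 0.05 -0.11 -0.01] w0.0114 q [-0.36  0.42  2.11  0.    0.61 -0.21]
press xy mm [  0.5  252.72] F press x 0.3 y -0.4 z -2.2
```

View pics/i1.png

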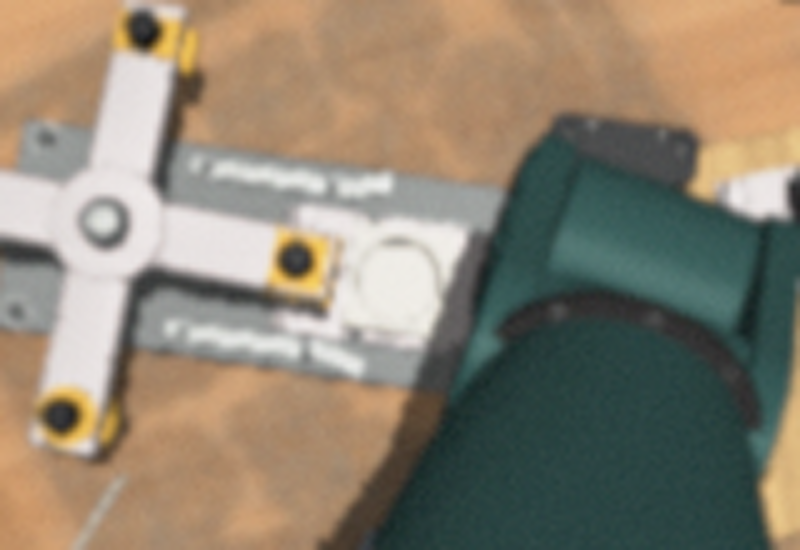

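View pics/i2.png

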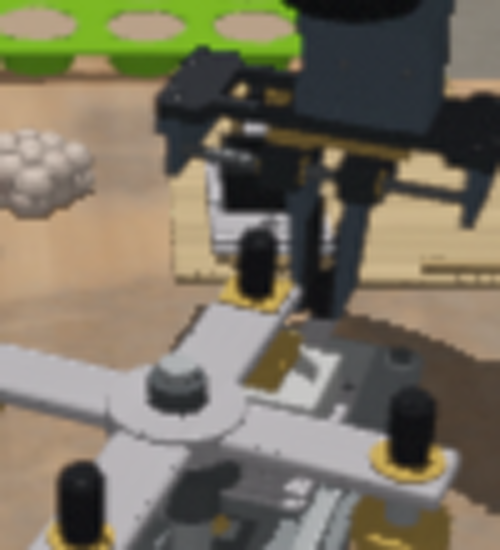

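```bash
python3 - <<'E'
import pickle
from h import *
t,s=pickle.load(open("f7.pkl","rb"))
f=lambda p:(np.array(p,float)+.5)/5-.5+[200,180]
for p,z in [((300,205),.028),((282,330),.028),((399,278),.054),((378,222),.054),((357,333),.054),((462,230),.054)]: print(pf(onz(t,f(p),z)[0]))
E
```

```text
[-33.46635515  88.46751946]
[36.96697915 88.75589963]
[  0.7076235 149.4375413]
[-27.9715133  133.76327669]
[ 33.51519996 131.08232189]
[-30.07578017 179.77337508]
```

Emit:
{"name": "move_arm", "arguments": {
  "motion": [
    [[0,0,-0.15],0],
    [[0,0.02,-0.15],0],
    [[0,0.02,-0.15],0],
    [[0,0,-0.15],0],
    [[0,0,0],0]
  ]
}}

```text
time: 11.4
ee_pos: [0.5102, -0.1634, 0.0344]
tcp_rot: [0.46, 0.537, 0.46, -0.537]
ft_force: [0.3, 0.7, -2.1]
gripper_width: 0.0117
```

Emit:
{"name": "move_arm", "arguments": {
  "motion": [
    [[0,0,-0.15],0],
    [[0,0,-0.15],0],
    [[0,0,-0.15],0],
    [[0,0,0],0]
  ]
}}

```text
time: 11.73
ee_pos: [0.5109, -0.159, 0.0344]
tcp_rot: [0.46, 0.537, 0.46, -0.537]
ft_force: [0.2, -0.7, -2.2]
gripper_width: 0.012
```

Emit:
{"name": "move_arm", "arguments": {
  "motion": [
    [[0,0,-0.12],0],
    [[0,0,-0.12],0],
    [[0,0,0],0]
  ]
}}

```text
time: 11.98
ee_pos: [0.5112, -0.1567, 0.0344]
tcp_rot: [0.46, 0.537, 0.46, -0.537]
ft_force: [0.7, 1.0, -1.3]
gripper_width: 0.0116
```

```bash
python3 - <<'E'
from workcell import env
from h import *
sp(env)
E
```

```text
t11.98 pos [ 0.5112 -0.1567  0.0344] jaw-8.87 x [-0.  0. -1.] F [ 0.7  1.  -1.3] M [-0.02 -0.09  0.01] w0.0116 q [-0.34  0.42  2.12  0.    0.61 -0.19]
press xy mm [1.1000e-01 2.4007e+02] F press x -0.5 y -1.1 z -1.3
```

Emit:
{"name": "move_arm", "arguments": {
  "motion": [
    [[0,0,-0.12],0],
    [[0,0,-0.12],0],
    [[0,0,0],0]
  ]
}}

```text
time: 12.23
ee_pos: [0.5116, -0.1543, 0.0344]
tcp_rot: [-0.46, -0.537, -0.46, 0.537]
ft_force: [0.7, -0.3, -2.5]
gripper_width: 0.0118
```

Emit:
{"name": "move_arm", "arguments": {
  "motion": [
    [[0,0,-0.12],0],
    [[0,0,-0.12],0],
    [[0,0,0],0]
  ]
}}

```text
time: 12.48
ee_pos: [0.512, -0.1519, 0.0345]
tcp_rot: [0.46, 0.537, 0.46, -0.537]
ft_force: [0.4, -0.6, -1.2]
gripper_width: 0.0118
```

Emit:
{"name": "move_arm", "arguments": {
  "motion": [
    [[0,0,-0.12],0],
    [[0,0,-0.12],0],
    [[0,0,0],0]
  ]
}}

```text
time: 12.73
ee_pos: [0.5125, -0.1496, 0.0345]
tcp_rot: [0.46, 0.537, 0.46, -0.537]
ft_force: [-0.6, 0.3, -0.9]
gripper_width: 0.0117
```

```bash
python3 - <<'E'
from workcell import env
from h import *
sp(env)
E
```

```text
t12.73 pos [ 0.5125 -0.1496  0.0345] jaw-8.88 x [ 0.  0. -1.] F [-0.6  0.3 -0.9] M [ 0.18 -0.09 -0.06] w0.0117 q [-0.33  0.41  2.12  0.    0.61 -0.17]
press xy mm [ -0.   232.88] F press x 0.6 y -0.2 z -0.9
```

Emit:
{"name": "move_arm", "arguments": {
  "motion": [
    [[0,0,-0.12],0],
    [[0,0,-0.12],0],
    [[0,0,0],0]
  ]
}}

```text
time: 12.98
ee_pos: [0.5128, -0.1472, 0.0344]
tcp_rot: [0.46, 0.537, 0.46, -0.537]
ft_force: [0.0, -0.7, -0.4]
gripper_width: 0.0119
```

```bash
python3 - <<'E'
from workcell import env
from h import *
sp(env)
E
```

```text
t12.98 pos [ 0.5128 -0.1472  0.0344] jaw-8.88 x [ 0.  0. -1.] F [ 0.  -0.7 -0.4] M [ 0.12 -0.19  0.01] w0.0119 q [-0.32  0.41  2.12  0.    0.61 -0.17]
press xy mm [7.0000e-02 2.3045e+02] F press x -0.1 y 0.7 z -0.4
```

Emit:
{"name": "move_arm", "arguments": {
  "motion": [
    [[0,0,-0.12],0],
    [[0,0,-0.12],0],
    [[0,0,0],0]
  ]
}}

```text
time: 13.23
ee_pos: [0.5131, -0.1447, 0.0344]
tcp_rot: [0.46, 0.537, 0.46, -0.537]
ft_force: [0.5, -0.6, -0.6]
gripper_width: 0.0119
```

```bash
python3 - <<'E'
from workcell import env
from h import *
sp(env)
E
```

```text
t13.23 pos [ 0.5131 -0.1447  0.0344] jaw-8.88 x [-0.  0. -1.] F [ 0.5 -0.6 -0.6] M [ 0.15 -0.18 -0.05] w0.0119 q [-0.32  0.41  2.12  0.    0.61 -0.16]
press xy mm [1.4000e-01 2.2802e+02] F press x -0.6 y 0.5 z -0.6
```

Emit:
{"name": "move_arm", "arguments": {
  "motion": [
    [[0,0,-0.12],0],
    [[0,0,-0.12],0],
    [[0,0,0],0]
  ]
}}

```text
time: 13.48
ee_pos: [0.5135, -0.1424, 0.0344]
tcp_rot: [0.46, 0.537, 0.46, -0.537]
ft_force: [-0.0, -0.4, 0.1]
gripper_width: 0.0119
```

```bash
python3 - <<'E'
from workcell import env
from h import *
sp(env)
t,s=pair(env,"f8")
crop(t,200,180,160,110,4,"pics/j1.png"); crop(s,250,190,90,90,6,"pics/j2.png")
E
```

```text
t13.48 pos [ 0.5135 -0.1424  0.0344] jaw-8.87 x [-0.  0. -1.] F [-0.  -0.4  0.1] M [ 0.14 -0.11  0.  ] w0.0119 q [-0.31  0.41  2.12  0.    0.61 -0.16]
press xy mm [1.3000e-01 2.2561e+02] F press x -0.0 y 0.4 z 0.1
```

View pics/j2.png

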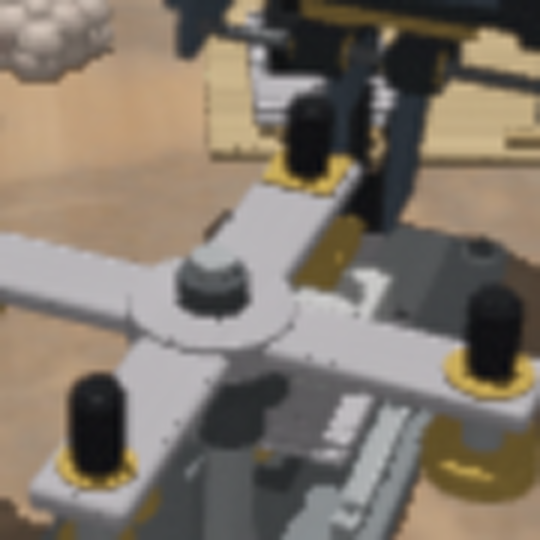

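```bash
python3 - <<'E'
import pickle
from h import *
t,s=pickle.load(open("f8.pkl","rb"))
d=xf(O,A,DIE+[0,.1206,.016]); nb=xf(O,A,np.array([(-35,52.6,22),(35,52.6,22),(35,52.6,28),(0,61,18.5)])/1e3)
mark(s,np.r_[nb],"pics/k.png",280,240,55,42,14)
crop(s,280,240,55,42,14,"pics/k0.png")
E
```

```text
(no output)
```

View pics/k.png

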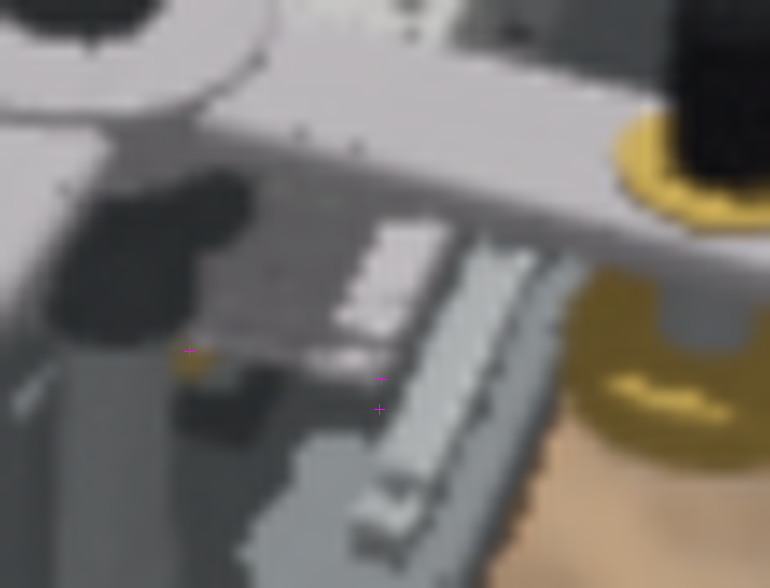

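View pics/j1.png

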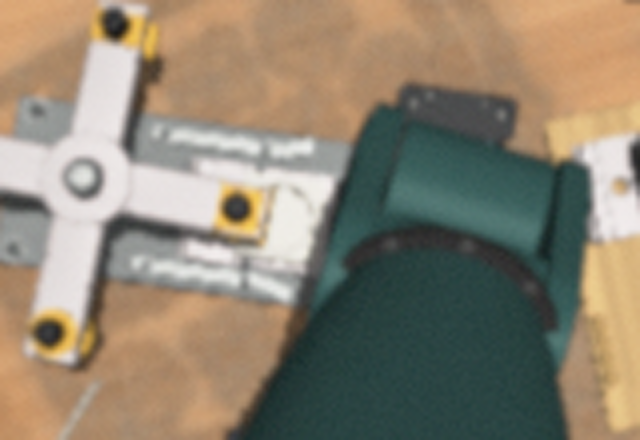

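```bash
python3 - <<'E'
import pickle
from h import *
t,s=pickle.load(open("f8.pkl","rb"))
crop(t,230,205,60,50,12,"pics/l.png")
E
```

```text
(no output)
```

View pics/l.png

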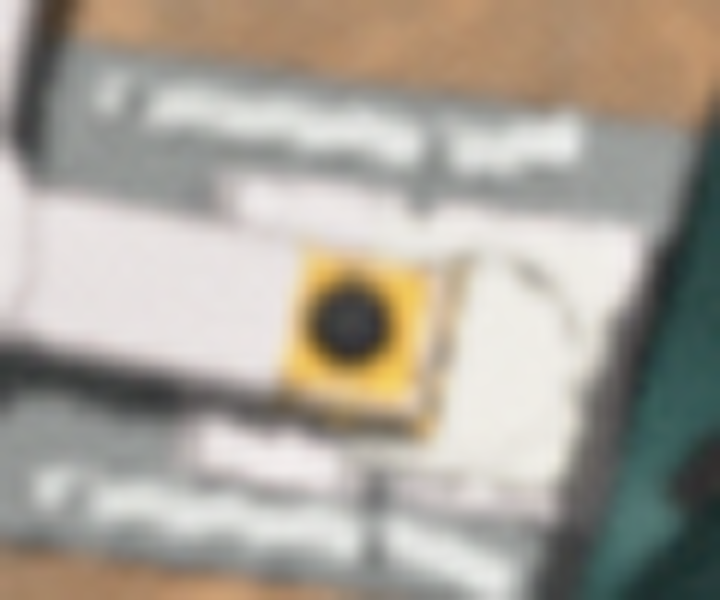

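```bash
python3 - <<'E'
import pickle
from h import *
t,s=pickle.load(open("f8.pkl","rb"))
f=lambda p:(np.array(p,float)+.5)/12-.5+[230,205]
for p,z in [((220,180),.028),((185,445),.028),((220,180),.033),((98,90),.024),((35,490),.024),((640,225),.054),((550,520),.028)]: print(pf(onz(t,f(p),z)[0]))
for p in [(41.5,25,24),(-41.5,25,24)]: print((proj(t,xf(O,A,np.array(p)/1e3))-[230,205]+.5)*12)
E
```

```text
[-31.78584515  55.54163673]
[30.39867431 56.70207214]
[-31.35729841  56.02146362]
[-49.05455588  23.61954626]
[45.57850071 23.28831984]
[-32.83827496 154.23225005]
[ 35.61560738 142.9467417 ]
[[ 45.4100496  474.17637009]]
[[ 99.40041116 123.03406472]]
```

Emit:
{"name": "move_arm", "arguments": {
  "motion": [
    [[0.05,0,-0.12],0],
    [[0,0,-0.12],0],
    [[0,0,-0.12],0],
    [[0,0,-0.12],0],
    [[0,0,0],0]
  ]
}}

```text
time: 14.0
ee_pos: [0.5148, -0.138, 0.0343]
tcp_rot: [0.46, 0.537, 0.46, -0.537]
ft_force: [-0.6, -1.6, 4.8]
gripper_width: 0.0118
```

```bash
python3 - <<'E'
from workcell import env
from h import *
sp(env)
E
```

```text
t14.00 pos [ 0.5148 -0.138   0.0343] jaw-8.86 x [ 0.001 -0.    -1.   ] F [-0.6 -1.6  4.8] M [-0.14 -0.13  0.01] w0.0118 q [-0.31  0.41  2.12 -0.    0.61 -0.15]
press xy mm [ -0.47 221.07] F press x 0.4 y 1.6 z 4.8
```

Emit:
{"name": "move_arm", "arguments": {
  "motion": [
    [[0,0,-0.12],0],
    [[0,0,-0.12],0],
    [[0,0,-0.12],0],
    [[0,0,0],0]
  ]
}}

```text
time: 14.33
ee_pos: [0.5153, -0.1344, 0.0343]
tcp_rot: [0.46, 0.537, 0.46, -0.537]
ft_force: [-0.6, -0.3, 4.6]
gripper_width: 0.012
```

```bash
python3 - <<'E'
from workcell import env
from h import *
sp(env)
E
```

```text
t14.33 pos [ 0.5153 -0.1344  0.0343] jaw-8.87 x [ 0.001 -0.    -1.   ] F [-0.6 -0.3  4.6] M [-0.08 -0.12 -0.02] w0.0120 q [-0.3   0.41  2.12 -0.    0.61 -0.14]
press xy mm [ -0.45 217.46] F press x 0.5 y 0.3 z 4.6
```

Emit:
{"name": "move_arm", "arguments": {
  "motion": [
    [[0,0,-0.1],0],
    [[0,0,-0.1],0],
    [[0,0,-0.1],0],
    [[0,0,0],0]
  ]
}}

```text
time: 14.67
ee_pos: [0.5158, -0.1315, 0.0343]
tcp_rot: [0.46, 0.537, 0.46, -0.537]
ft_force: [-0.8, -1.0, 4.2]
gripper_width: 0.0117
```

```bash
python3 - <<'E'
from workcell import env
from h import *
sp(env)
E
```

```text
t14.67 pos [ 0.5158 -0.1315  0.0343] jaw-8.87 x [ 0.001 -0.    -1.   ] F [-0.8 -1.   4.2] M [-0.16 -0.05 -0.04] w0.0117 q [-0.29  0.41  2.12 -0.    0.61 -0.14]
press xy mm [ -0.44 214.49] F press x 0.7 y 1.2 z 4.2
```

Emit:
{"name": "move_arm", "arguments": {
  "motion": [
    [[0,0,-0.1],0],
    [[0,0,-0.1],0],
    [[0,0,0],0]
  ]
}}

```text
time: 14.92
ee_pos: [0.5161, -0.1295, 0.0343]
tcp_rot: [0.46, 0.537, 0.46, -0.537]
ft_force: [0.6, -1.2, 4.6]
gripper_width: 0.0118
```

```bash
python3 - <<'E'
from workcell import env
from h import *
sp(env)
E
```

```text
t14.92 pos [ 0.5161 -0.1295  0.0343] jaw-8.87 x [ 0.001 -0.    -1.   ] F [ 0.6 -1.2  4.6] M [-0.12 -0.06  0.02] w0.0118 q [-0.29  0.41  2.12 -0.    0.61 -0.13]
press xy mm [ -0.44 212.48] F press x -0.8 y 1.1 z 4.6
```

Emit:
{"name": "move_arm", "arguments": {
  "motion": [
    [[0,0,-0.1],0],
    [[0,0,-0.1],0],
    [[0,0,0],0]
  ]
}}

```text
time: 15.17
ee_pos: [0.5164, -0.1275, 0.0343]
tcp_rot: [0.46, 0.537, 0.46, -0.537]
ft_force: [0.1, -2.1, 5.5]
gripper_width: 0.0117
```

```bash
python3 - <<'E'
from workcell import env
from h import *
sp(env)
E
```

```text
t15.17 pos [ 0.5164 -0.1275  0.0343] jaw-8.87 x [ 0.001 -0.    -1.   ] F [ 0.1 -2.1  5.5] M [-0.26 -0.09  0.08] w0.0117 q [-0.29  0.41  2.12 -0.    0.61 -0.13]
press xy mm [ -0.43 210.47] F press x -0.4 y 2.1 z 5.5
```

Emit:
{"name": "move_arm", "arguments": {
  "motion": [
    [[0,0,-0.1],0],
    [[0,0,-0.1],0],
    [[0,0,0],0]
  ]
}}

```text
time: 15.42
ee_pos: [0.5164, -0.1254, 0.0341]
tcp_rot: [0.46, 0.537, 0.46, -0.537]
ft_force: [1.3, -1.2, 4.7]
gripper_width: 0.012
```

```bash
python3 - <<'E'
from workcell import env
from h import *
sp(env)
E
```

```text
t15.42 pos [ 0.5164 -0.1254  0.0341] jaw-8.86 x [ 0. -0. -1.] F [ 1.3 -1.2  4.7] M [-0.53 -0.1   0.03] w0.0120 q [-0.28  0.41  2.12 -0.    0.61 -0.13]
press xy mm [-1.4000e-01  2.0841e+02] F press x -1.5 y 0.9 z 4.7
```

Emit:
{"name": "move_arm", "arguments": {
  "motion": [
    [[0,0,-0.1],0],
    [[0,0,-0.1],0],
    [[0,0,0],0]
  ]
}}

```text
time: 15.67
ee_pos: [0.5166, -0.1235, 0.0341]
tcp_rot: [0.46, 0.537, 0.46, -0.537]
ft_force: [-0.2, -3.3, 4.5]
gripper_width: 0.0116
```

```bash
python3 - <<'E'
from workcell import env
from h import *
sp(env)
t,s=pair(env,"f9")
crop(s,280,230,55,42,14,"pics/n.png")
crop(t,230,205,60,50,12,"pics/n1.png")
E
```

```text
t15.67 pos [ 0.5166 -0.1235  0.0341] jaw-8.86 x [ 0. -0. -1.] F [-0.2 -3.3  4.5] M [-0.79 -0.02  0.05] w0.0116 q [-0.28  0.41  2.12 -0.    0.61 -0.12]
press xy mm [-8.0000e-02  2.0649e+02] F press x -0.3 y 3.3 z 4.5
```

View pics/n.png

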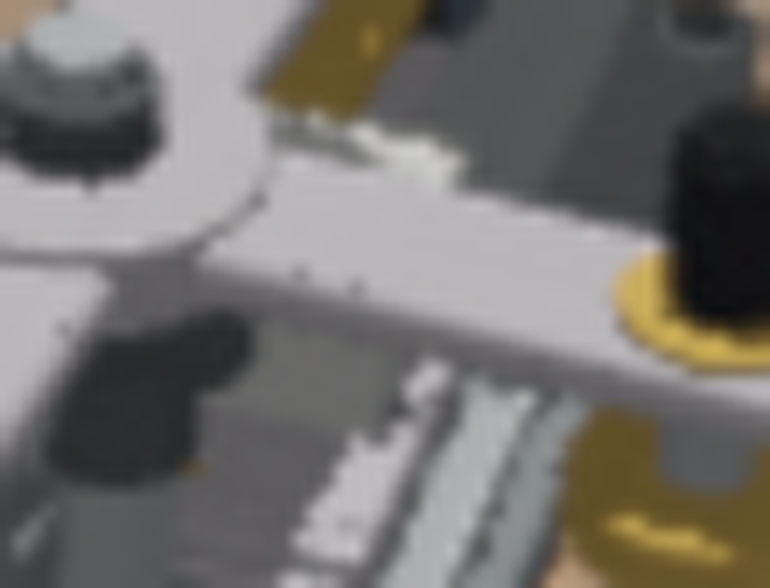

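View pics/n1.png

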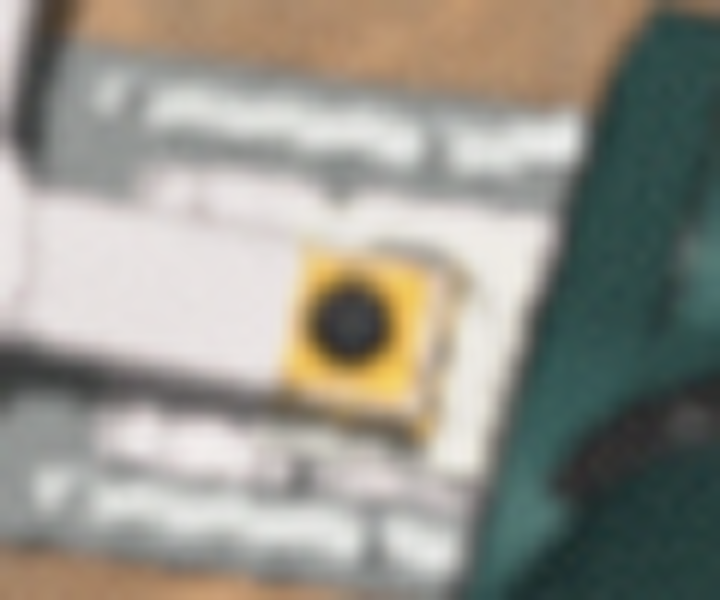

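```bash
python3 - <<'E'
import pickle
from h import *
t,s=pickle.load(open("f9.pkl","rb"))
y=.1015
L=np.array([(35,-68,12),(35,-68,6),(35,-52,0),(35,45,12),(28,-28,38),(28,-28,12),(0,-40,12)])/1e3
mark(s,xf(O,A,L+[0,y,.016]),"pics/o.png",280,235,55,42,14)
import pickle
t8,s8=pickle.load(open("f8.pkl","rb"))
E
```

```text
(no output)
```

View pics/o.png

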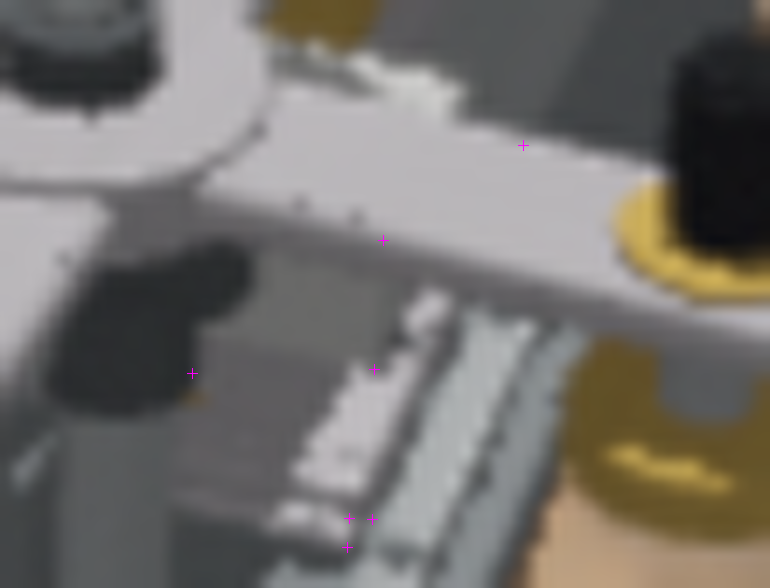

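Emit:
{"name": "move_arm", "arguments": {
  "motion": [
    [[0,0,0.1],0],
    [[0,0,0.1],0],
    [[0,0,0],0]
  ]
}}

```text
time: 16.02
ee_pos: [0.5163, -0.1251, 0.0341]
tcp_rot: [0.46, 0.537, 0.46, -0.537]
ft_force: [1.0, 4.0, 6.7]
gripper_width: 0.0116
```

```bash
python3 - <<'E'
from workcell import env
from h import *
sp(env)
E
```

```text
t16.02 pos [ 0.5163 -0.1251  0.0341] jaw-8.89 x [ 0.     0.001 -1.   ] F [1.  4.  6.7] M [ 0.37 -0.09  0.02] w0.0116 q [-0.28  0.41  2.12  0.    0.61 -0.13]
press xy mm [4.000e-02 2.081e+02] F press x -0.4 y -4.1 z 6.7
```

Emit:
{"name": "move_arm", "arguments": {
  "motion": [
    [[0,0,0.1],0],
    [[0,0,0.1],0],
    [[0,0,0],0]
  ]
}}

```text
time: 16.27
ee_pos: [0.516, -0.1266, 0.034]
tcp_rot: [0.459, 0.538, 0.46, -0.537]
ft_force: [1.4, 9.1, 8.6]
gripper_width: 0.012
```

```bash
python3 - <<'E'
from workcell import env
from h import *
sp(env)
E
```

```text
t16.27 pos [ 0.516  -0.1266  0.034 ] jaw-8.91 x [ 0.     0.001 -1.   ] F [1.4 9.1 8.6] M [ 1.58 -0.4   0.03] w0.0120 q [-0.29  0.41  2.12  0.    0.61 -0.13]
press xy mm [1.0000e-01 2.0963e+02] F press x 0.0 y -9.2 z 8.6
```

Emit:
{"name": "move_arm", "arguments": {
  "motion": [
    [[0,0,-0.12],0],
    [[0,0,-0.1],0],
    [[0,0,0],0]
  ]
}}

```text
time: 16.52
ee_pos: [0.5163, -0.1251, 0.0341]
tcp_rot: [0.46, 0.537, 0.46, -0.537]
ft_force: [-0.3, -1.0, 6.7]
gripper_width: 0.0117
```

Emit:
{"name": "move_arm", "arguments": {
  "motion": [
    [[0,0,0],0],
    [[0,0,0],0],
    [[0,0,0],0],
    [[0,0,0],0],
    [[0,0,0],0]
  ],
  "hand": 0.4
}}

```text
time: 16.93
ee_pos: [0.516, -0.1251, 0.0338]
tcp_rot: [-0.46, -0.537, -0.46, 0.537]
ft_force: [-0.6, 0.2, -0.6]
gripper_width: 0.0361
```

```bash
python3 - <<'E'
from workcell import env
from h import *
sp(env)
E
```

```text
t16.93 pos [ 0.516  -0.1251  0.0338] jaw-8.87 x [-0.  0. -1.] F [-0.6  0.2 -0.6] M [-0.03 -0.12  0.05] w0.0361 q [-0.28  0.41  2.12  0.    0.61 -0.13]
press xy mm [  0.29 208.19] F press x 0.6 y -0.1 z -0.6
```

Emit:
{"name": "move_arm", "arguments": {
  "motion": [
    [[-1,0,0],0],
    [[-2,0,0],0],
    [[-3,0,0],0],
    [[-3,0,0],0],
    [[-3,0,0],0],
    [[-3,0,0],0],
    [[0,-2,3],0],
    [[0,-2,3],0],
    [[0,-2,3],0],
    [[0,-2,3],0],
    [[0,0,0],0]
  ]
}}

```text
time: 17.85
ee_pos: [0.4155, -0.2341, 0.1846]
tcp_rot: [-0.459, -0.538, -0.459, 0.538]
ft_force: [0.3, 0.3, 0.1]
gripper_width: 0.0367
```

```bash
python3 - <<'E'
from workcell import env
from h import *
sp(env); t,s=pair(env,"f10")
crop(t,170,170,160,110,5,"pics/q1.png"); crop(s,250,180,110,110,5,"pics/q2.png")
E
```

```text
t17.85 pos [ 0.4155 -0.2341  0.1846] jaw-9.02 x [-0.    -0.001 -1.   ] F [0.3 0.3 0.1] M [-0.05 -0.03 -0.02] w0.0367 q [-0.56  0.06  2.19 -0.    0.89 -0.4 ]
press xy mm [ 82.76 331.38] F press x -0.2 y -0.3 z 0.1
```

View pics/q1.png

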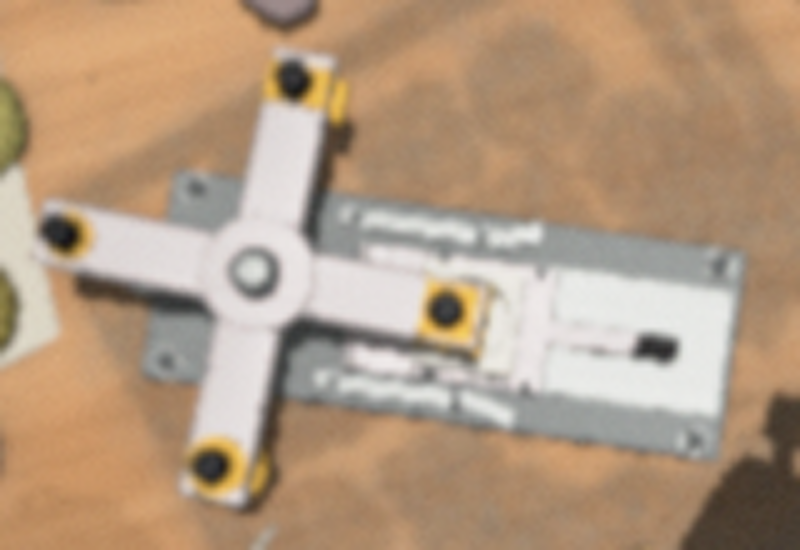

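View pics/q2.png

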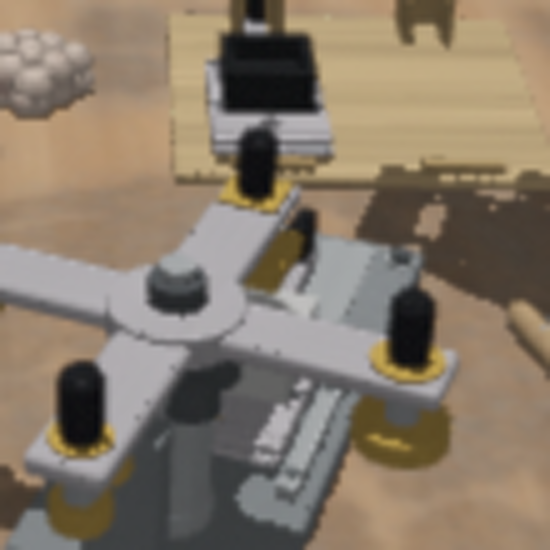

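Emit:
{"name": "move_arm", "arguments": {
  "motion": [
    [[0,1.5,-1.8],0],
    [[0,1.5,-2.8],0],
    [[0,0,-3.2],0],
    [[0,0,-3.2],0],
    [[0,0,-3.2],0],
    [[0,0,-3.2],0],
    [[0,0,-3.2],0],
    [[0,0,-3.2],0],
    [[0,-1.5,-3.2],0],
    [[0,-1.5,-3.0],0],
    [[0,-1.6,-2.5],0],
    [[0,0,-1],0]
  ]
}}

```text
time: 18.95
ee_pos: [0.4525, 0.1055, 0.184]
tcp_rot: [-0.46, -0.536, -0.461, 0.537]
ft_force: [0.7, -0.2, -0.7]
gripper_width: 0.0367
```

Emit:
{"name": "move_arm", "arguments": {
  "motion": [
    [[0,0,0],0],
    [[0,0,0],0]
  ]
}}

```text
time: 19.12
ee_pos: [0.4549, 0.1027, 0.1843]
tcp_rot: [0.461, 0.537, 0.46, -0.537]
ft_force: [0.3, 0.5, 0.0]
gripper_width: 0.0368
```

```bash
python3 - <<'E'
from workcell import env
from h import *
sp(env); t,s=pair(env,"f11")
crop(t,170,170,160,110,4,"pics/r1.png"); crop(s,270,160,110,110,6,"pics/r2.png")
E
```

```text
t19.12 pos [0.4549 0.1027 0.1843] jaw-8.74 x [ 0.001  0.    -1.   ] F [0.3 0.5 0. ] M [-0.03 -0.06  0.02] w0.0368 q [ 0.17  0.05  2.21 -0.    0.88  0.32]
press xy mm [95.92 -7.49] F press x -0.2 y -0.6 z 0.0
```

View pics/r2.png

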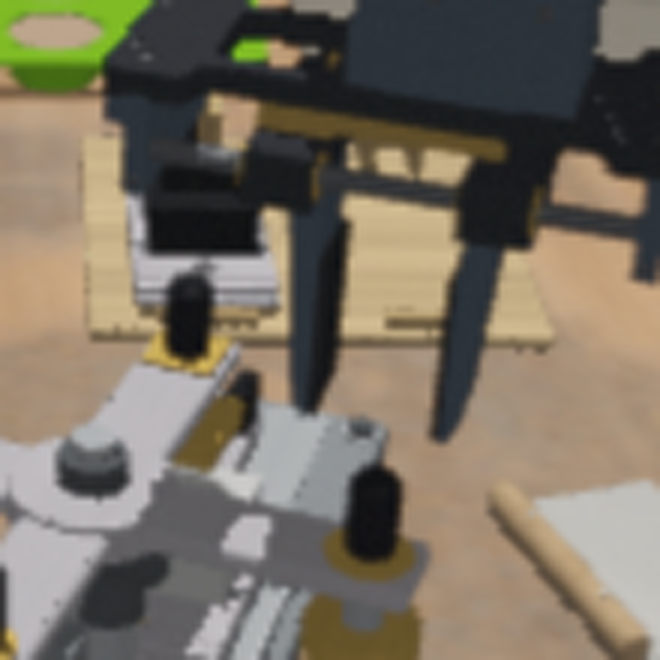

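View pics/r1.png

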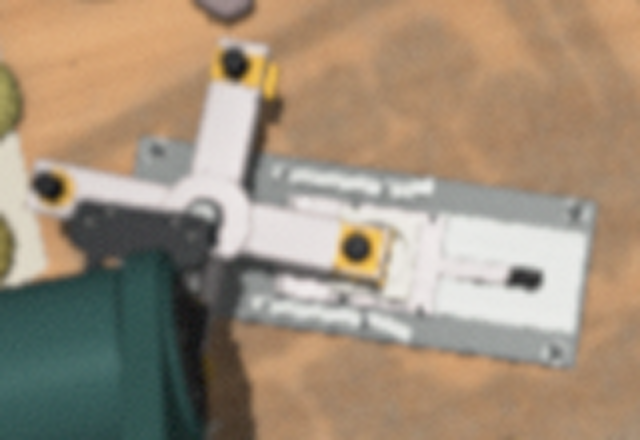

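```bash
python3 - <<'E'
import pickle
from h import *
t,s=pickle.load(open("f11.pkl","rb"));t0,_=pickle.load(open("f0.pkl","rb"))
print(tri(t0,(170+212.5/5-.5,170+465.5/5-.5),s,(332.6,238.0)))
print(onz(s,[(332.6,238.3)],.157), onz(t0,[(170+212.5/5-.5,170+465.5/5-.5)],.157))
E
```

```text
(array([0.45352812, 0.09973516, 0.15575843]), np.float64(0.001137685881111876))
[[0.45402324 0.10275093 0.157     ]] [[0.45296243 0.09952379 0.157     ]]
```

Emit:
{"name": "move_arm", "arguments": {
  "motion": [
    [[0,-0.13,0.31],0],
    [[1,0,0],0],
    [[1.5,0,0],0],
    [[1.5,0,0],0],
    [[0.8,0,0],0],
    [[0.3,0,0],0],
    [[0,0,0],0]
  ]
}}

```text
time: 19.8
ee_pos: [0.4523, 0.0987, 0.1322]
tcp_rot: [-0.459, -0.537, -0.46, 0.538]
ft_force: [0.3, 0.0, -0.2]
gripper_width: 0.0366
```

Emit:
{"name": "move_arm", "arguments": {
  "motion": [
    [[0,0,0],0],
    [[0,0,0],0],
    [[0,0,0],0],
    [[0,0,0],0]
  ],
  "hand": 0.1,
  "squeeze": 12
}}

```text
time: 20.13
ee_pos: [0.4535, 0.0992, 0.1336]
tcp_rot: [0.46, 0.538, 0.459, -0.537]
ft_force: [3.4, -1.3, 0.8]
gripper_width: 0.0185
```

```bash
python3 - <<'E'
from workcell import env
from h import *
o=sp(env)
# arc rows in tool axes
R0=rot(o["tcp_rot"]); P=o["ee_pos"][:2]; H=np.array([.5494,.0796])
r=P-H; print("rad",np.linalg.norm(r),np.degrees(np.arctan2(r[1],r[0])))
a0=np.arctan2(r[1],r[0])%(2*np.pi); a1=np.radians(261.1)
for n in (24,):
    th=np.linspace(a0,a1,n+1); W=H+.1*np.c_[np.cos(th),np.sin(th)]; W[0]=P
    d=np.diff(np.c_[W,np.zeros(n+1)],axis=0)@R0
    print((d*100).round(2).tolist())
E
```

```text
t20.13 pos [0.4535 0.0992 0.1336] jaw-8.87 x [ 0.002  0.    -1.   ] F [ 3.4 -1.3  0.8] M [-0.15 -0.68  0.02] w0.0185 q [ 0.17  0.13  2.24 -0.    0.77  0.32]
press xy mm [96.71 -3.78] F press x -3.5 y 0.8 z 0.8
rad 0.09784247472968527 168.44599245706817
[[-0.0, -0.22, 0.66], [-0.0, 0.04, 0.67], [-0.0, 0.08, 0.67], [-0.0, 0.13, 0.66], [0.0, 0.17, 0.65], [0.0, 0.21, 0.64], [0.0, 0.26, 0.62], [0.0, 0.3, 0.6], [0.0, 0.34, 0.58], [0.0, 0.38, 0.56], [0.0, 0.41, 0.53], [0.0, 0.45, 0.5], [0.0, 0.48, 0.47], [0.0, 0.51, 0.44], [0.0, 0.54, 0.4], [0.0, 0.57, 0.37], [0.0, 0.59, 0.33], [0.0, 0.61, 0.29], [0.0, 0.63, 0.24], [0.0, 0.64, 0.2], [0.0, 0.65, 0.16], [0.0, 0.66, 0.11], [0.0, 0.67, 0.07], [0.0, 0.67, 0.02]]
```

Emit:
{"name": "move_arm", "arguments": {
  "motion": [
    [[0,-0.04,0.66],0],
    [[0,0.04,0.67],0],
    [[0,0.08,0.67],0],
    [[0,0.13,0.66],0],
    [[0,0.17,0.65],0],
    [[0,0.21,0.64],0],
    [[0,0.26,0.62],0],
    [[0,0.3,0.6],0],
    [[0,0,0],0]
  ]
}}

```text
time: 20.88
ee_pos: [0.4587, 0.0457, 0.134]
tcp_rot: [0.461, 0.539, 0.459, -0.536]
ft_force: [11.3, 5.7, -3.7]
gripper_width: 0.0186
```

```bash
python3 - <<'E'
from workcell import env
from h import *
o=sp(env);r=o["ee_pos"][:2]-[.5494,.0796];print(np.linalg.norm(r),np.degrees(np.arctan2(r[1],r[0]))%360)
E
```

```text
t20.88 pos [0.4587 0.0457 0.134 ] jaw-8.90 x [ 0.005  0.001 -1.   ] F [11.3  5.7 -3.7] M [ 0.92 -2.11  0.04] w0.0186 q [0.05 0.12 2.25 0.   0.77 0.2 ]
press xy mm [83.39 48.24] F press x -10.3 y -7.4 z -3.7
0.09685798698660683 200.45820066047943
```

```bash
python3 - <<'E'
from workcell import env
from h import *
o=env.observe()
R0=rot(o["tcp_rot"]); R0=np.array([[0,.988,-.1547],[0,-.1547,-.988],[-1,0,0]]); P=o["ee_pos"][:2]; H=np.array([.552,.0818])
# commanded end of previous rows, tool axes sums from grip pose
c=np.array([.4535,.0992])
r=P-H; a0=np.arctan2(r[1],r[0])%(2*np.pi); a1=np.radians(261.5)
n=16; th=np.linspace(a0,a1,n+1); W=H+.1*np.c_[np.cos(th),np.sin(th)]
d=np.diff(np.c_[W,np.zeros(n+1)],axis=0)@R0
print((d*100).round(2)[:,1:].tolist(), (r@[.988,-.1547]))
E
```

```text
[[0.35, 0.56], [0.38, 0.53], [0.42, 0.51], [0.45, 0.48], [0.48, 0.45], [0.51, 0.42], [0.54, 0.38], [0.56, 0.35], [0.58, 0.31], [0.6, 0.27], [0.62, 0.23], [0.63, 0.19], [0.64, 0.15], [0.65, 0.1], [0.66, 0.06], [0.66, 0.02]] -0.08665113522413276
```

Emit:
{"name": "move_arm", "arguments": {
  "motion": [
    [[0,0.48,0.49],0],
    [[0,0.38,0.53],0],
    [[0,0.42,0.51],0],
    [[0,0.45,0.48],0],
    [[0,0.48,0.45],0],
    [[0,0.51,0.42],0],
    [[0,0.54,0.38],0],
    [[0,0.56,0.35],0],
    [[0,0,0],0]
  ]
}}

```text
time: 21.63
ee_pos: [0.488, 0.0037, 0.1329]
tcp_rot: [-0.46, -0.537, -0.46, 0.538]
ft_force: [-4.2, -3.6, 5.4]
gripper_width: 0.0184
```

```bash
python3 - <<'E'
from workcell import env
from h import *
o=sp(env);r=o["ee_pos"][:2]-[.552,.0818];print(np.linalg.norm(r),np.degrees(np.arctan2(r[1],r[0]))%360)
E
```

```text
t21.63 pos [0.488  0.0037 0.1329] jaw-8.86 x [-0.002 -0.001 -1.   ] F [-4.2 -3.6  5.4] M [-0.65  0.56  0.06] w0.0184 q [-0.04  0.17  2.19 -0.    0.78  0.12]
press xy mm [47.9  85.27] F press x 3.6 y 4.2 z 5.4
0.10101005633704145 230.66935791890677
```

Emit:
{"name": "move_arm", "arguments": {
  "motion": [
    [[0,0.56,0.35],0],
    [[0,0.59,0.28],0],
    [[0,0.61,0.24],0],
    [[0,0.62,0.2],0],
    [[0,0.63,0.16],0],
    [[0,0.64,0.11],0],
    [[0,0.65,0.06],0],
    [[0,0.66,0.02],0],
    [[0,0,0],0]
  ]
}}

```text
time: 22.38
ee_pos: [0.5364, -0.0172, 0.1329]
tcp_rot: [0.46, 0.537, 0.46, -0.537]
ft_force: [-2.3, -3.1, 1.6]
gripper_width: 0.0188
```

```bash
python3 - <<'E'
from workcell import env
from h import *
o=sp(env);r=o["ee_pos"][:2]-[.552,.0818];print(np.linalg.norm(r),np.degrees(np.arctan2(r[1],r[0]))%360)
t,s=pair(env,"f12")
crop(t,170,170,160,110,4,"pics/s1.png"); crop(s,230,160,130,130,5,"pics/s2.png")
E
```

```text
t22.38 pos [ 0.5364 -0.0172  0.1329] jaw-8.88 x [ 0.001 -0.    -1.   ] F [-2.3 -3.1  1.6] M [-0.43  0.13  0.12] w0.0188 q [-0.08  0.24  2.1  -0.    0.8   0.08]
press xy mm [-3.19 98.36] F press x 1.8 y 3.4 z 1.6
0.10019079708180208 261.06261248601226
```

View pics/s1.png

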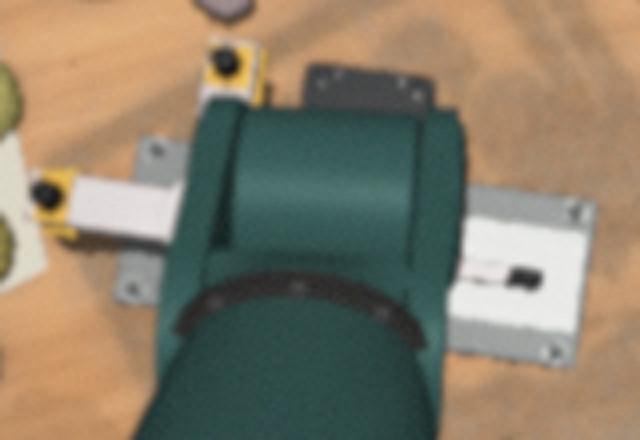

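View pics/s2.png

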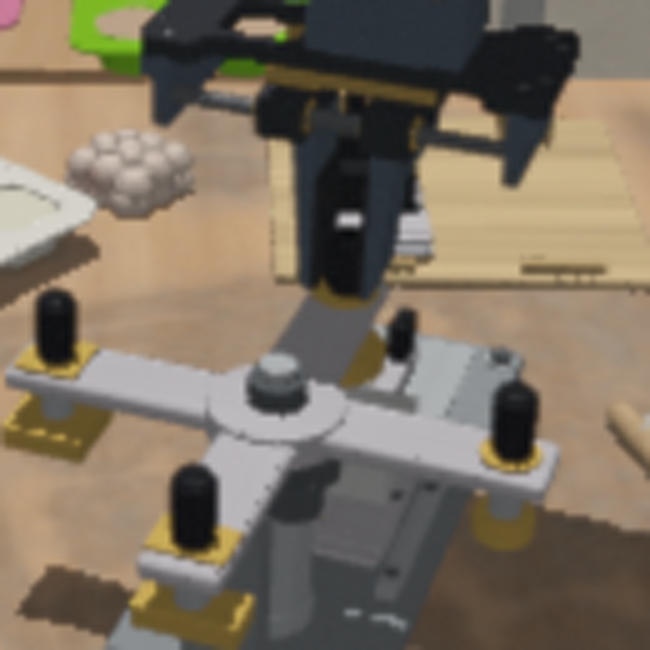

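Emit:
{"name": "move_arm", "arguments": {
  "motion": [
    [[0,0,0],0],
    [[0,0,0],0],
    [[0,0,0],0],
    [[0,0,0],0],
    [[-1,0,0],0],
    [[-2,0,0],0],
    [[-3,0,0],0],
    [[-3,0,0],0],
    [[0,-2,3],0],
    [[0,-2,3],0],
    [[0,-2,3],0],
    [[0,-2,3],0]
  ],
  "hand": 0.4
}}

```text
time: 23.48
ee_pos: [0.4365, -0.1239, 0.2238]
tcp_rot: [0.46, 0.537, 0.46, -0.537]
ft_force: [-0.2, -0.5, -0.3]
gripper_width: 0.0366
```

Emit:
{"name": "move_arm", "arguments": {
  "motion": [
    [[0,-1,3.5],0],
    [[0,-1,3.5],0],
    [[0,0,3.5],0],
    [[0,0,3],0],
    [[0,0,0],0],
    [[0,0,0],0]
  ]
}}

```text
time: 23.98
ee_pos: [0.3967, -0.2546, 0.2236]
tcp_rot: [0.459, 0.538, 0.459, -0.538]
ft_force: [0.1, 1.7, 0.1]
gripper_width: 0.0365
```

```bash
python3 - <<'E'
from workcell import env
from h import *
sp(env); t,s=pair(env,"f13")
crop(t,170,170,160,110,5,"pics/u1.png"); crop(s,230,160,130,130,5,"pics/u2.png")
E
```

```text
t23.98 pos [ 0.3967 -0.2546  0.2236] jaw-9.02 x [ 0.001 -0.    -1.   ] F [0.1 1.7 0.1] M [-0.02 -0.11  0.03] w0.0365 q [-0.62 -0.01  2.18  0.    0.97 -0.46]
press xy mm [ 98.12 354.5 ] F press x 0.2 y -1.7 z 0.1
```

View pics/u1.png

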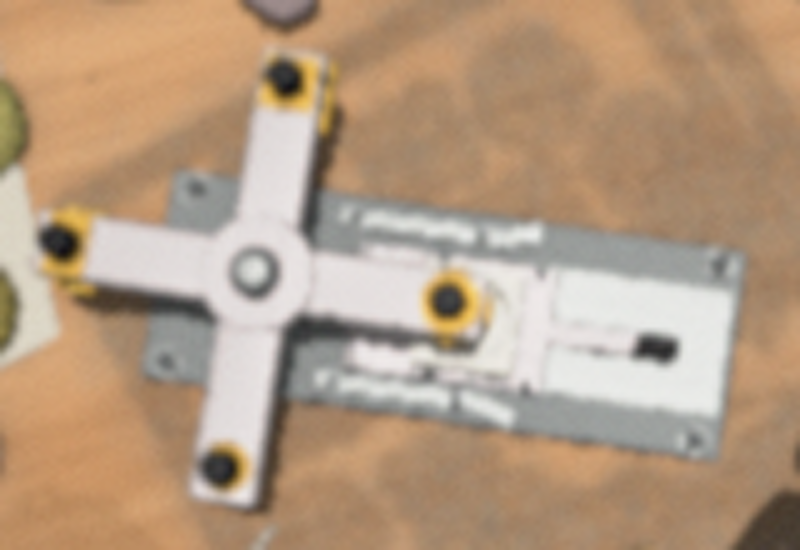

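View pics/u2.png

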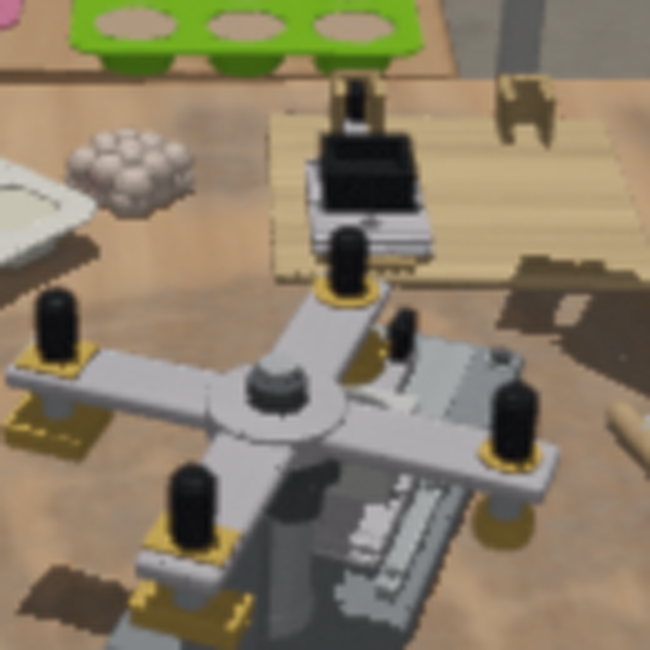

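```bash
python3 - <<'E'
import pickle
from h import *
t,s=pickle.load(open("f13.pkl","rb"))
f=lambda p:(np.array(p,float)+.5)/5-.5+[170,170]
g=cv2.cvtColor(t["color"],cv2.COLOR_RGB2GRAY)
K=[]
for p in [(285,78),(448,300),(218,467),(60,240)]:
    u=f(p).round().astype(int); w=g[u[1]-3:u[1]+4,u[0]-3:u[0]+4].astype(float); m=np.clip(75-w,0,None); yy,xx=np.mgrid[-3:4,-3:4]
    K.append(onz(t,[(u[0]+(m*xx).sum()/m.sum(),u[1]+(m*yy).sum()/m.sum())],.157)[0])
K=np.array(K); c=K.mean(0); print(c)
for k,b in zip(K,(351.1,261.1,171.1,81.1)):
    r=k-c; print(np.hypot(r[0],r[1]).round(4),((np.degrees(np.arctan2(r[1],r[0]))-b+180)%360-180).round(2))
print("lug",pf(onz(t,[f((656,348))],.050)[0]),"plate rear",pf(onz(t,[f((550,272))],.028)[0]),pf(onz(t,[f((527,390))],.028)[0]),"nose",pf(onz(t,[f((362,243))],.028)[0]),pf(onz(t,[f((347,355))],.028)[0]))
L=np.array([(35,-68,12),(35,-68,6),(0,105,34),(6,117,34),(-6,93,34),(35,45,12)])/1e3
mark(s,xf(O,A,L+[0,.102,.016]),"pics/v.png",270,210,70,60,11)
E
```

```text
[0.547546  0.0789269 0.157    ]
0.0984 -0.67
0.0977 -0.78
0.098 -0.39
0.0982 -0.58
lug [  3.09943528 208.75412914] plate rear [-31.89101935 145.16300387] [ 35.00758786 141.80773118] nose [-33.19644049  38.67537836] [29.93582923 39.8321774 ]
```

View pics/v.png

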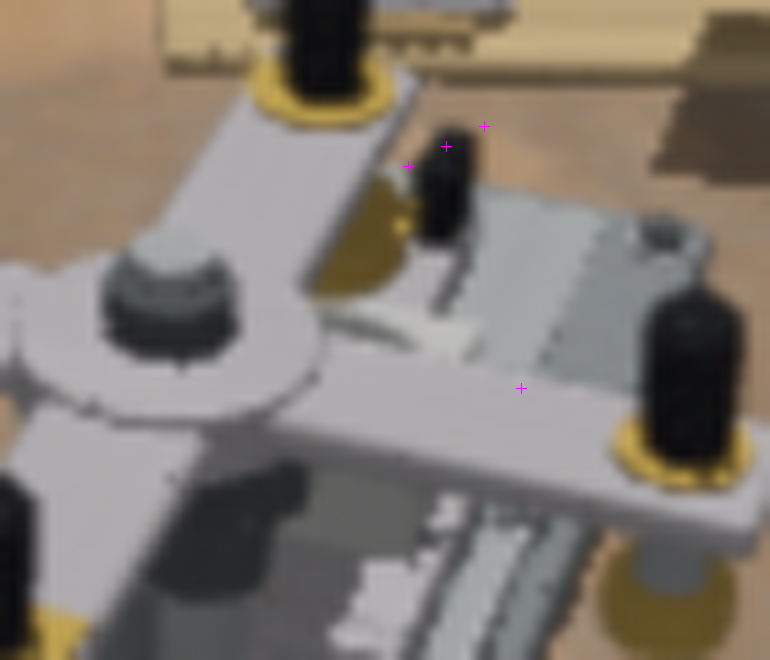

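```bash
python3 - <<'E'
import pickle
from h import *
t,s=pickle.load(open("f13.pkl","rb"))
L=np.array([(35,-68,12),(35,-68,6)])/1e3
mark(s,np.r_[xf(O,A,L+[0,.102,.016]),xf(O,A,L+[0,.102,.021])],"pics/w.png",280,240,55,42,14)
E
```

```text
(no output)
```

View pics/w.png

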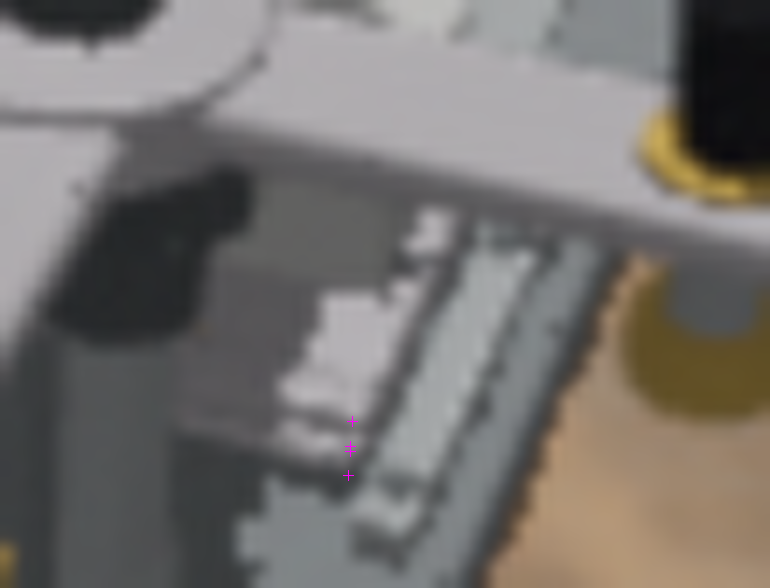

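```bash
python3 - <<'E'
import pickle
from h import *
L=np.array([(35,-68,12),(35,-68,6)])/1e3
G=np.array([(41.5,25,24),(49.5,25,24),(41.5,25,16)])/1e3
t,s=pickle.load(open("f7.pkl","rb"))
mark(s,np.r_[xf(O,A,L+[0.0005,.1477,.016]),xf(O,A,G)],"pics/x7.png",280,235,55,42,14)
t,s=pickle.load(open("f13.pkl","rb"))
mark(s,np.r_[xf(O,A,L+[0,.102,.016]),xf(O,A,G)],"pics/x13.png",280,235,55,42,14)
E
```

```text
(no output)
```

View pics/x7.png

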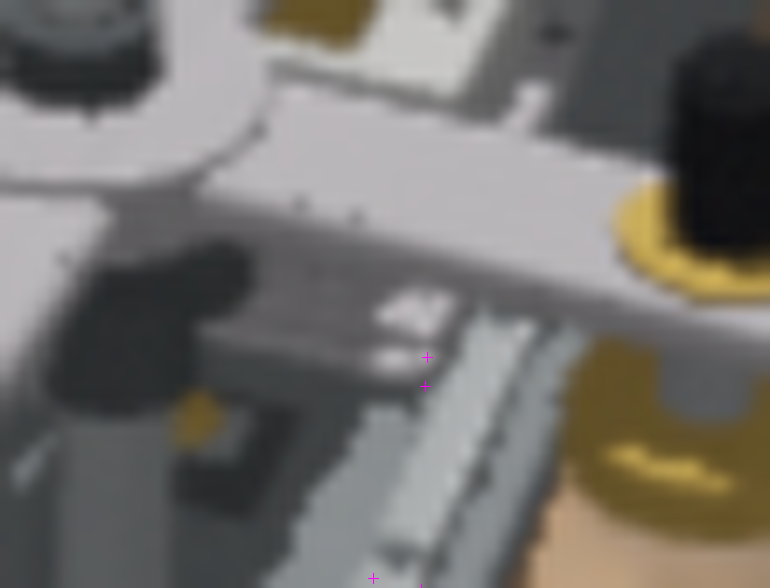

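View pics/x13.png

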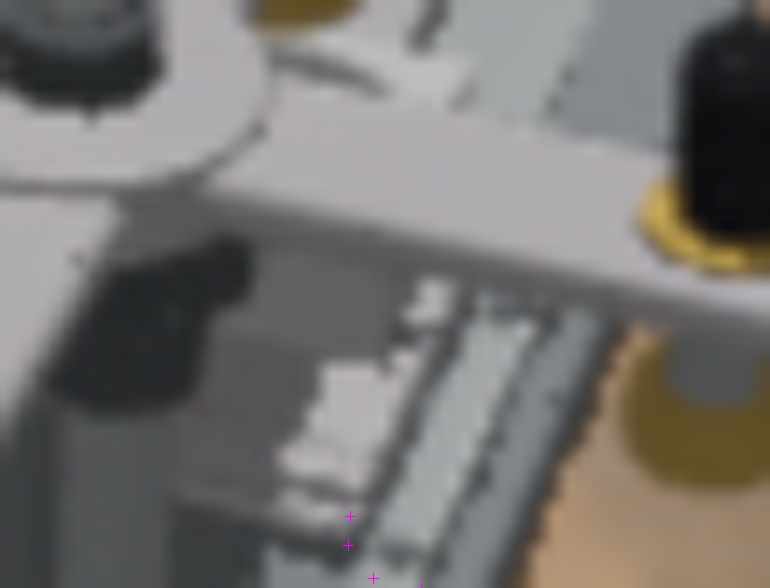

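```bash
python3 - <<'E'
from workcell import env
from h import *
st(env); print(env.finish_job())
E
```

```text
t24.08 pos [ 0.3969 -0.253   0.2232] jaw-8.88 x [ 0.  0. -1.] F [-0.7 -0.8  0.5] M [-0.03 -0.09 -0.02] w0.0365 q [-0.62 -0.01  2.18  0.    0.97 -0.46]
the job is handed in; nothing more can be done
None
```

The job is handed in at 24.1 s of the 67 s allowed. The round die plate is on the pin and the round stamp is over the die. `finish_job()` gives no verdict, so this rests on my own measurements.

**What I did:**
- I lifted the round plate level out of the rack by its block and set it down about 192–195 mm out on the bed, then let go.
- I took it by the lug with a 20 N grip and nudged it in over the pin in steps of about 1 mm until the hole dropped over it. The highest side force in any reading was about 9 N.
- I gripped the round knob and swung the turret one click anticlockwise, then moved clear. One reading in the swing showed about 13 N sideways because I had the post axis about 3 mm off. I corrected the arc and carried on.

**Last checks:**
- **On the pin:** A tug back met 9 N, and the lug position puts the hole about 62–63 mm from the post axis.
- **Flat:** In the side picture the nose sits at the same height relative to prediction as when the plate lay flat before the pin. While it rode over the pin it stood clearly higher.
- **Straight:** The top camera shows the lug 3 mm off the middle line, about 0.02–0.03 rad of skew at most.
- **Turret:** The four knobs put it about 0.6° short of the click, roughly 1.56 rad.
- **Other things:** The square plate and pink soap look unmoved in the side picture. I did not measure the other soaps or the timer again.

**What disagreed:** The top camera puts the nose about 5 mm further out than the lug position implies. The same kind of offset showed when the plate was still in the rack, so I took it as measuring bias.

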